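# Put the jumbo markers away

## Robot

A 6-joint arm with a two-finger parallel gripper is mounted at the origin on the work surface. World frame = base frame: x ahead of the robot, y to its left, z up, the work surface at z = 0. Lengths are in mm, angles in rad, forces in N, time in s.
With the tool pointing down it reaches from about 350 to 975 mm from the base axis. Payload 7.1 kg.
Tool frame: the origin (TCP) lies midway between the tips of the shut fingers; the grasp point (between the pads) lies 19 mm behind it (ctrl.grasp_offset is the distance from the TCP to the grasp point, in mm); z points along the fingers, y is the line along which they close (so a half turn about z gives the same grasp; the last joint's range is limited). The gripper opens to 88 mm and grips with 3 to 60 N. Pads are 20 mm wide; open, the fingers measure 115 mm over their backs; the gripper's body (75 mm by 178 mm) begins 61 mm behind the grasp point.
Start: joints at [1.115, 0.423, 1.63, -0, 1.089, -0.019], TCP at [264.369, 566.316, 185.475] pointing down, gripper open.
Joint ranges: [-3, 3], [-0.9, 2.11], [0.09, 2.58], [-1.31, 4.45], [0.11, 2.69], [-2.54, 2.54]. Speed limits (rad/s): [2.39, 2.39, 3.01, 3.14, 3.14, 3.14].

## Interface

Orientations are given as a rotation vector (axis times angle).
In Python, from workcell import ctrl gives the robot as it stands. The module is installed in compiled form; this text tells all that it offers.
- The arm moves only by the tool servo_tool, never from a script. Its argument "rows" is a list of rows, each a list of 7 numbers: the turn, a rotation vector about the tool's x, y, z as a fraction of full scale, then the shift along the tool's x, y, z as a fraction of full scale, then the finger opening in mm, from 0 to 87.8. A call has 1 to 10 rows; each row is the pose to reach, as a shift and turn from the pose commanded when the call began, along the tool's axes at that moment; what a row does not reach only later rows make up. Full scale, the value 1, is 20 cm for a shift and 1.5 rad for a turn. A row lasts 1/8 s, in which the tool goes at most 62.5 mm and 10.7 degrees, less where a joint would pass 70% of its speed; a pose out of reach is approached as far as the arm can. A call with a number of a shift or a turn outside -1 to 1 is refused whole. A call with a gripper value outside its range is refused whole. The fingers move at their own pace and stop on an object; the grip force is fixed at half the most. Time passes only in rows, so rows that repeat a pose let the fingers close. It gives the time, the measured TCP pose, the force, the opening and the grip force at its end, in the units of the state.
- ctrl.get_obs(): the state, without advancing time (a new reading comes with each control period).
- ctrl.get_image(name): name is "scene" or "top" or "wrist"; returns (picture, depth): 480x640x3 uint8, red, green, blue; 480x640 float32, mm along the optical axis (not along the pixel's ray), 0 where there is no reading.
- ctrl.camera_info(name): a dict with "intrinsics" (3x3 intrinsics, pixels), "R" (3x3) and "t" (3): a world point X has camera coordinates R X + t. Camera axes: x right, y down, z forward; pixel columns grow to the right and rows downward; lengths in mm; the calibration is good to about 2 mm. A picture is of the moment at which its call begins: read the wrist's pose just before it. camera_info takes no time and is no camera call; for the wrist camera it gives the pose at the moment of the call.
- ctrl.close_job(): hands the job in; it is judged then, once.
The state is a dict: "t": time; "qpos": joint angles; "qvel": joint speeds; "joint_torque": joint torques, N m; "ee_pos": TCP position; "orientation": TCP orientation; "ft_force": force on the tool from outside, world axes, zero at the start; "moment": the same for the moment, N m; "width": finger opening in mm; "grasp_force": force on a finger pad.
Only numpy, scipy, OpenCV 4.12 (cv2) and the standard library are available. Lean on these libraries where they do the work, as an engineer would, in place of code of your own. Each camera call takes 0.05 s, during which the arm holds its last target. There are 200 camera calls.

## Task

Each cardboard tube on the desk hides the jumbo marker of its colour; a marker whose tube is missing lies loose on the desk. Working in the order red, yellow, blue, tip each tube mouth-down so that its marker slides partly out, lay the tube back on the desk, let go of it, draw the marker out by its exposed end and put it (or the loose one) in the wooden tote on the rollers; never hold a tube over the tote. When all the markers are in, push the tote along its rollers, without lifting it, fully home against the end of the bay, and have all the empty tubes lying in the shallow grey tray, leaving the toy train, pencil cup and books where they are.

Things in the scene. Friction and masses are not known exactly. Their poses are not given: they have to be found in the camera images.
- tube_red: Brown cardboard tube with red bands, square section: 160 mm long (x), 36 x 36 mm outside, bore 28 x 28 mm, walls and end wall 4 mm, about 70 g. Origin at the middle of length and section (18 mm above the desk when lying). Open mouth at -x, 80 mm from the origin, facing roughly to the robot's right (-y of the world); closed at +x. May be absent: its marker then lies loose on the desk.
- marker_red: Red jumbo marker: slippery straight bar, 130 mm (x) by 24 x 24 mm, 45 g, origin at its middle. Starts along the bore of tube_red, near end 20 to 26 mm inside the mouth (no tube: loose on the desk). Slides in the tube at slopes above 20 degrees, stays when level. No stop in the tube: it comes out until it meets something, e.g. the desk below the mouth.
- tube_yellow: Brown cardboard tube with yellow bands, square section: 160 mm long (x), 36 x 36 mm outside, bore 28 x 28 mm, walls and end wall 4 mm, about 70 g. Origin at the middle of length and section (18 mm above the desk when lying). Open mouth at -x, 80 mm from the origin, facing roughly to the robot's right (-y of the world); closed at +x. May be absent: its marker then lies loose on the desk.
- marker_yellow: Yellow jumbo marker: slippery straight bar, 130 mm (x) by 24 x 24 mm, 45 g, origin at its middle. Starts along the bore of tube_yellow, near end 20 to 26 mm inside the mouth (no tube: loose on the desk). Slides in the tube at slopes above 20 degrees, stays when level. No stop in the tube: it comes out until it meets something, e.g. the desk below the mouth.
- tube_blue: Brown cardboard tube with blue bands, square section: 160 mm long (x), 36 x 36 mm outside, bore 28 x 28 mm, walls and end wall 4 mm, about 70 g. Origin at the middle of length and section (18 mm above the desk when lying). Open mouth at -x, 80 mm from the origin, facing roughly to the robot's right (-y of the world); closed at +x. May be absent: its marker then lies loose on the desk.
- marker_blue: Blue jumbo marker: slippery straight bar, 130 mm (x) by 24 x 24 mm, 45 g, origin at its middle. Starts along the bore of tube_blue, near end 20 to 26 mm inside the mouth (no tube: loose on the desk). Slides in the tube at slopes above 20 degrees, stays when level. No stop in the tube: it comes out until it meets something, e.g. the desk below the mouth.
- tote: Open-topped wooden tote, outside 170 mm (x) by 120 mm (y) by 60 mm high, walls and floor 4 mm, about 350 g. Origin at the centre of its underside. Stands loose on the runner's rollers, x along the runner, between side rails with 5 mm play a side.
- runner: Fixed plywood runner, 400 mm long (x), 154 mm wide; origin at desk level in its middle, x points from the loading end (near the robot) to the bay. Nine free rollers, tops 32 mm above the desk; side rails 50 mm high. Bay: the last 150 mm, with white cheeks and end wall 112 mm high. 1 to 2 N roll the tote; it coasts little.
- bay_stop (a point): Inner face of the bay's end wall, middle, at roller-top height, 200 mm along +x from the runner's origin. With the tote fully home its front wall touches here: tote origin 85 mm short of this point.
- tray: Fixed shallow grey tray for the empties, open-topped, 220 mm (x) by 200 mm (y) by 40 mm high, walls and floor 4 mm; origin at the centre of its underside. Three tubes fit side by side, lying along y.
- train: Bystander: wooden toy engine, 100 x 50 x 69 mm, origin under its middle.
- pencil_cup: Bystander: white round cup of pencils, 72 mm across, 170 mm high, origin under its middle.
- books: Bystander: stack of three books, 190 x 130 x 54 mm, origin under its middle.
There are look-alikes about, which are no part of the job. Leave any orange look-alike of the tote alone.

How it is judged (in metres and radians):
On the way, in this order (a step that is already met when the one before it is completed fails the run):
1. the red marker sticks out of its released tube and the fingers hold it by that end (or, if it has no tube, they hold it) (contact force between the fingers and marker_red above 0.5 N and contact force between the fingers and tube_red below 0.3 N and x of marker_red in the frame of tube_red between -0.143 and -0.035 m and y of marker_red in the frame of tube_red between -0.015 and 0.015 m and z of marker_red in the frame of tube_red between -0.015 and 0.015 m), for 0.1 s.
2. the yellow marker sticks out of its released tube and the fingers hold it by that end (or, if it has no tube, they hold it) (contact force between the fingers and marker_yellow above 0.5 N and contact force between the fingers and tube_yellow below 0.3 N and x of marker_yellow in the frame of tube_yellow between -0.143 and -0.035 m and y of marker_yellow in the frame of tube_yellow between -0.015 and 0.015 m and z of marker_yellow in the frame of tube_yellow between -0.015 and 0.015 m), for 0.1 s.
3. the blue marker sticks out of its released tube and the fingers hold it by that end (or, if it has no tube, they hold it) (contact force between the fingers and marker_blue above 0.5 N and contact force between the fingers and tube_blue below 0.3 N and x of marker_blue in the frame of tube_blue between -0.143 and -0.035 m and y of marker_blue in the frame of tube_blue between -0.015 and 0.015 m and z of marker_blue in the frame of tube_blue between -0.015 and 0.015 m), for 0.1 s.
4. all markers lie released in the tote while it is still on the open part of the runner (x of marker_red in the frame of tote between -0.085 and 0.085 m and y of marker_red in the frame of tote between -0.06 and 0.06 m and z of marker_red in the frame of tote between 0 and 0.055 m and contact force between the fingers and marker_red below 0.1 N and x of marker_yellow in the frame of tote between -0.085 and 0.085 m and y of marker_yellow in the frame of tote between -0.06 and 0.06 m and z of marker_yellow in the frame of tote between 0 and 0.055 m and contact force between the fingers and marker_yellow below 0.1 N and x of marker_blue in the frame of tote between -0.085 and 0.085 m and y of marker_blue in the frame of tote between -0.06 and 0.06 m and z of marker_blue in the frame of tote between 0 and 0.055 m and contact force between the fingers and marker_blue below 0.1 N and x of tote in the frame of runner below 0.05 m), for 0.2 s.
At the end, for the whole second after the job is handed in: every marker lies at rest in the tote; the tote stands level on the rollers within 10 mm of the bay's end wall and at rest; every tube lies at rest in the grey tray, its middle inside the walls and under 70 mm above the desk (x of marker_red in the frame of tote between -0.085 and 0.085 m and y of marker_red in the frame of tote between -0.06 and 0.06 m and z of marker_red in the frame of tote between 0 and 0.055 m and linear speed of each of marker_red, marker_yellow, marker_blue, tube_red, tube_yellow, tube_blue below 0.05 m/s and x of marker_yellow in the frame of tote between -0.085 and 0.085 m and y of marker_yellow in the frame of tote between -0.06 and 0.06 m and z of marker_yellow in the frame of tote between 0 and 0.055 m and x of marker_blue in the frame of tote between -0.085 and 0.085 m and y of marker_blue in the frame of tote between -0.06 and 0.06 m and z of marker_blue in the frame of tote between 0 and 0.055 m and x of tube_red in the frame of tray between -0.11 and 0.11 m and y of tube_red in the frame of tray between -0.1 and 0.1 m and height (world z) of each of tube_red, tube_yellow, tube_blue below 0.07 m and x of tube_yellow in the frame of tray between -0.11 and 0.11 m and y of tube_yellow in the frame of tray between -0.1 and 0.1 m and x of tube_blue in the frame of tray between -0.11 and 0.11 m and y of tube_blue in the frame of tray between -0.1 and 0.1 m and distance between tote and bay_stop below 0.095 m and angle between tote's own z axis and vertical below 0.08 rad and linear speed of tote below 0.02 m/s); the robot touches nothing.
It fails at once if the train, the pencil cup or the books are moved by more than 30 mm (distance of any of train, pencil_cup, books from where it was at the start of the episode above 0.03 m).
It fails at once if the tote is lifted off the rollers (underside more than 60 mm above the desk) (height (world z) of tote above 0.06 m).
It fails at once if a tube is held over the tote ((horizontal distance between tube_red and tote below 0.08 m and height (world z) of tube_red above 0.05 m) or (horizontal distance between tube_yellow and tote below 0.08 m and height (world z) of tube_yellow above 0.05 m) or (horizontal distance between tube_blue and tote below 0.08 m and height (world z) of tube_blue above 0.05 m)).
Of tube_red, tube_yellow, tube_blue only 2 to 3 are there at a start; the rules pass over those that are not, and their reading is None.
At some moment in a run one of tube_red, tube_yellow, tube_blue may be knocked a few centimetres aside while the robot is not near it.
Once in a run the grip may slacken for a moment while it holds something.
It also fails if it takes over 210 s, if anything falls off the work surface, if the arm or the gripper's body presses on something with over 40 N, if the wrist force passes 120 N, or if a joint passes its speed limit or range.

## Working session

There is one attempt and no reset: what is moved stays moved. The work goes in short steps, Python scripts to look and compute and a tool call to move; the robot and the scene stay as the last step left them, time stands still between calls to the robot, and variables do not carry over. Pictures are saved under pics/ and viewed, at most 14 in all, crops included, and the job is handed in when it is done.

Besides the shell and the picture viewer there is one more tool, called after "Request:" as name(argument=value, ...) on one line, values as JSON. servo_tool: Moves the arm, as the interface text tells. Its arguments: {"type":"object","properties":{"rows":{"type":"array","items":{"type":"array","items":{"type":"number"}}}},"required":["rows"]}

```bash
mkdir -p pics; ls
cat > h.py <<'E'
import numpy as np, cv2
from scipy.spatial.transform import Rotation as Rn
from workcell import ctrl
def snap(n,f=None):
    ci=ctrl.camera_info(n); im,d=ctrl.get_image(n)
    if f: cv2.imwrite('pics/'+f,cv2.cvtColor(im,cv2.COLOR_RGB2BGR))
    K,R,t=map(np.array,(ci['intrinsics'],ci['R'],ci['t']))
    v,u=np.mgrid[:480,:640]
    c=np.stack([(u-K[0,2])/K[0,0]*d,(v-K[1,2])/K[1,1]*d,d],-1)
    P=(c-t.reshape(3))@R   # world = R^T (c-t)
    P[d<=0]=np.nan
    return im,d,P
def st():
    o=ctrl.get_obs(); print('t',round(o['t'],2),'p',np.round(o['ee_pos'],1),'R\n',np.round(Rn.from_rotvec(o['orientation']).as_matrix(),3),'w',o['width'],'q',np.round(o['qpos'],2),'F',np.round(o['ft_force'],1)); return o
E
python3 - <<'E'
from h import *
st()
im,d,P=snap('top','top0.png'); np.savez('top0',im=im,P=P)
im,d,P=snap('scene','scene0.png')
ci=ctrl.camera_info('top');print(ci)
E
```

```text
pics
t 0.0 p [264.1 565.8 184.7] R
 [[-0.906  0.423 -0.001]
 [ 0.423  0.906 -0.001]
 [ 0.    -0.001 -1.   ]] w 88.05374333969594 q [ 1.11  0.42  1.63 -0.    1.09 -0.02] F [-0.5  0.5 -0.7]
{'intrinsics': array([[566.52263572,   0.        , 320.7924128 ],
       [  0.        , 566.52263572, 238.73554386],
       [  0.        ,   0.        ,   1.        ]]), 'R': array([[ 0.01010474, -0.99994509,  0.00277572],
       [-0.99903639, -0.01021404, -0.04268438],
       [ 0.04271039, -0.00234173, -0.99908475]]), 't': array([ -45.68147426,  538.09905761, 1337.28081506])}
```

View pics/top0.png

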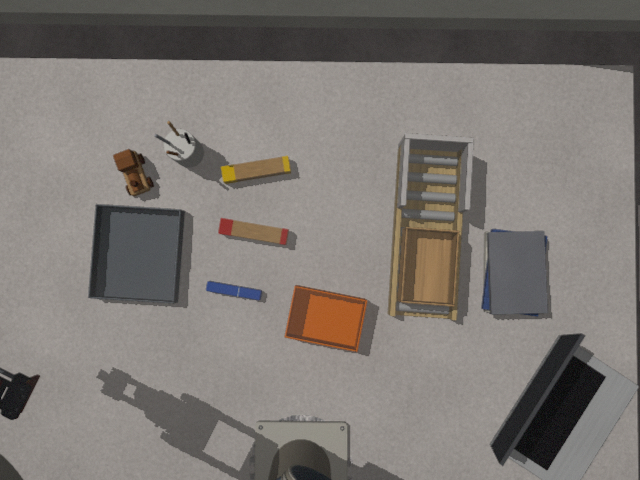

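View pics/scene0.png

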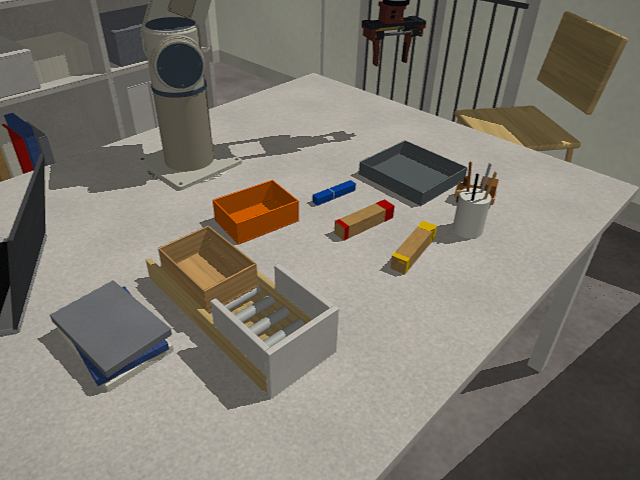

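The top view shows the red tube at (254,232), the yellow tube at (256,169) and a loose blue marker at (234,291). The tray is at (139,254), the wooden tote at (432,265) on the runner with its bay towards the top, and the orange decoy tote at (327,318). The train, cup and books are at (133,172), (181,147) and (517,272).

```bash
cat >> h.py <<'E'
BOX={'red':(210,300,212,252),'yellow':(212,302,150,195),'blue':(200,270,275,308),'tray':(85,190,200,308),'tote':(398,464,225,310)}
def rect(P,m,n=''):
    Q=P[m]; Q=Q[~np.isnan(Q).any(1)]
    (c,s,a)=cv2.minAreaRect(Q[:,:2].astype(np.float32))
    b=cv2.boxPoints((c,s,a)); e=[b[1]-b[0],b[2]-b[1]]; L=max(e,key=np.linalg.norm)
    print(n,'n',len(Q),'c',np.round(c,1),'size',np.round(s,1),'long-axis deg',round(float(np.degrees(np.arctan2(L[1],L[0]))%180),1),'z',np.round(np.percentile(Q[:,2],[5,50,95]),1)); return c
def sub(n): 
    u0,u1,v0,v1=BOX[n]; m=np.zeros((480,640),bool); m[v0:v1,u0:u1]=True; return m
def colmask(im,n):
    h,s,v=cv2.split(cv2.cvtColor(im,cv2.COLOR_RGB2HSV))
    return {'red':((h<6)|(h>173))&(s>170)&(v>60),'yellow':(h>20)&(h<32)&(s>170)&(v>90),'blue':(h>105)&(h<130)&(s>120)&(v>50)}[n]
E
python3 - <<'E'
from h import *
z=np.load('top0.npz');im,P=z['im'],z['P']
for n in ('red','yellow'):
    m=sub(n)&(P[...,2]>25); rect(P,m,n)
    m2=m&colmask(im,n)
    k,l,s,c=cv2.connectedComponentsWithStats(m2.astype(np.uint8))
    for i in range(1,k):
        if s[i,4]>20: print('  band',np.round(np.nanmedian(P[l==i],0),1),np.round(c[i]),s[i,4])
rect(P,sub('blue')&(P[...,2]>14),'blue')
rect(P,sub('tray')&(P[...,2]>33),'trayrim')
rect(P,sub('tote')&(P[...,2]>84),'toterim')
m=np.zeros((480,640),bool); m[130:325,385:480]=True
rect(P,m&(P[...,2]>40)&(P[...,2]<125),'runner')
rect(P,m&(P[...,2]>105),'bay')
m=np.zeros((480,640),bool); m[275:365,275:380]=True
rect(P,m&(P[...,2]>15),'orange')
m=np.zeros((480,640),bool); m[225:325,475:560]=True
rect(P,m&(P[...,2]>15),'books')
m=np.zeros((480,640),bool); m[110:205,105:215]=True
rect(P,m&(P[...,2]>50)&(P[...,2]<90),'train+cup')
E
```

```text
red n 1060 c [554.8 120.1] size [160.1  36.8] long-axis deg 81.0 z [30.5 35.2 39.7]
yellow n 1091 c [702.2 116.8] size [ 38.2 160.8] long-axis deg 100.0 z [29.6 34.7 39.4]
  band [712.9  43.6  35.3] [286. 164.] 76
  band [689.9 179.7  35.1] [228. 173.] 189
blue n 573 c [415.1 165.2] size [130.   24.4] long-axis deg 80.5 z [17.4 22.9 27.3]
trayrim n 753 c [499.7 394.1] size [203.5 220.3] long-axis deg 176.9 z [33.9 38.  43.3]
toterim n 534 c [ 476.7 -284.3] size [121.5 170.1] long-axis deg 176.5 z [85.5 90.1 94.4]
runner n 4482 c [ 563.9 -288.5] size [156.2 411.6] long-axis deg 176.8 z [ 43.   78.2 112.5]
bay n 1149 c [ 688.1 -295.8] size [155.1 162.7] long-axis deg 177.0 z [106.4 110.3 114.5]
orange n 777 c [355.  -52.2] size [170.2 120.3] long-axis deg 79.2 z [20.4 56.3 62.5]
books n 5143 c [ 464.8 -495.1] size [146.8 196.4] long-axis deg 177.4 z [34.7 52.5 57.1]
train+cup n 560 c [725.6 338.1] size [ 85.9 192.3] long-axis deg 114.4 z [53.9 67.  82.7]
```

```bash
cat >> h.py <<'E'
import json
from scipy.spatial.transform import Slerp
def yawR(deg):  # tool down, tool y along heading deg
    c,s=np.cos(np.radians(deg)),np.sin(np.radians(deg)); return np.array([[-s,c,0],[c,s,0],[0,0,-1]])
def tilt(R,deg): return R@Rn.from_euler('y',deg,degrees=True).as_matrix()
def plan(wps,step=52.,ang=9.):
    """wps: (tcp pos, R, width, hold rows). Prints rows of each call."""
    o=ctrl.get_obs(); p=np.array(o['ee_pos']);R=Rn.from_rotvec(o['orientation']).as_matrix()
    try:
        s=json.load(open('cmd.json')); sp,sR=np.array(s[0]),np.array(s[1])
        print('cmd-meas',np.round(sp-p,1)); 
        if np.linalg.norm(sp-p)<6: p,R=sp,sR
        else: print('!! using measured')
    except FileNotFoundError: p=p+np.array([.3,.5,.8])
    poses=[];q,Q=p,R
    for (t,T,w,h) in wps:
        t=np.array(t,float);n=max(1,int(np.ceil(max(np.linalg.norm(t-q)/step,np.degrees(Rn.from_matrix(Q.T@T).magnitude())/ang))))
        sl=Slerp([0,1],Rn.from_matrix([Q,T]))
        poses+=[(q+(t-q)*i/n,sl(i/n).as_matrix(),w) for i in range(1,n+1)]+[(t,T,w)]*h
        q,Q=t,T
    rows=[];
    def flush():
        nonlocal rows,p,R
        print(json.dumps(rows)); r=rows[-1]
        p=p+R@(200*np.array(r[3:6])); R=R@Rn.from_rotvec(1.5*np.array(r[:3])).as_matrix(); rows=[]
    for (t,T,w) in poses:
        for k in (0,1):
            v=np.r_[Rn.from_matrix(R.T@T).as_rotvec()/1.5,R.T@(t-p)/200]
            if len(rows)==10 or abs(v).max()>1: flush()
            else: break
        rows.append([float(x)+0. for x in np.round(v,3)]+[w])
    flush(); json.dump([p.tolist(),R.tolist()],open('cmd.json','w'))
def tippath(C,R,s=132,back=14,w=20):
    out=[]
    for th,h in [(10,0),(20,0),(30,2),(36,6),(28,0),(20,0),(10,0)]:
        r=np.radians(th); T=tilt(R,th); zc=s*np.sin(r)+14*np.cos(r)
        out.append((np.r_[C[:2],zc]+back*T[:,2],T,w,h))
    return out
E
python3 - <<'E'
from h import *
R=yawR(-9)
plan([((554.8,120.1,150),R,70,1),((554.8,120.1,4),R,70,1),((554.8,120.1,4),R,20,4)])
E
```

```text
[[0.0, 0.0, 0.078, -0.205, -0.128, 0.016, 70], [0.0, 0.0, 0.156, -0.411, -0.256, 0.033, 70], [0.0, 0.0, 0.235, -0.616, -0.384, 0.049, 70], [0.0, 0.0, 0.313, -0.822, -0.512, 0.065, 70]]
[[0.0, 0.0, 0.078, -0.241, -0.021, 0.017, 70], [0.0, 0.0, 0.156, -0.482, -0.042, 0.033, 70], [0.0, 0.0, 0.235, -0.723, -0.063, 0.049, 70], [0.0, 0.001, 0.313, -0.964, -0.085, 0.066, 70]]
[[-0.001, 0.0, 0.078, -0.224, 0.09, 0.016, 70], [-0.001, 0.0, 0.156, -0.449, 0.181, 0.032, 70], [-0.001, 0.0, 0.235, -0.673, 0.271, 0.048, 70], [-0.001, 0.0, 0.235, -0.673, 0.271, 0.048, 70], [-0.001, 0.0, 0.235, -0.674, 0.271, 0.291, 70], [-0.001, 0.0, 0.235, -0.674, 0.271, 0.534, 70], [-0.001, 0.0, 0.235, -0.674, 0.272, 0.778, 70], [-0.001, 0.0, 0.235, -0.674, 0.272, 0.778, 70], [-0.001, 0.0, 0.235, -0.674, 0.272, 0.778, 20], [-0.001, 0.0, 0.235, -0.674, 0.272, 0.778, 20]]
[[0.0, 0.0, 0.0, 0.0, 0.0, 0.0, 20], [0.0, 0.0, 0.0, 0.0, 0.0, 0.0, 20], [0.0, 0.0, 0.0, 0.0, 0.0, 0.0, 20]]
```

Request:
servo_tool(rows=[[0,0,0.078,-0.205,-0.128,0.016,70],[0,0,0.156,-0.411,-0.256,0.033,70],[0,0,0.235,-0.616,-0.384,0.049,70],[0,0,0.313,-0.822,-0.512,0.065,70]])

```text
t: 0.6
ee_pos: [370.5, 402.5, 172.1]
orientation: [-1.38, -2.822, 0.001]
ft_force: [0.6, 0.3, 0.6]
width: 70.2
grasp_force: 0.0
```

Request:
servo_tool(rows=[[0.0,0.0,0.078,-0.241,-0.021,0.017,70],[0.0,0.0,0.156,-0.482,-0.042,0.033,70],[0.0,0.0,0.235,-0.723,-0.063,0.049,70],[0.0,0.001,0.313,-0.964,-0.085,0.066,70]])

```text
t: 1.1
ee_pos: [476.1, 240.3, 159.0]
orientation: [-1.998, -2.422, -0.001]
ft_force: [0.5, 0.5, -0.7]
width: 69.8
grasp_force: 0.0
```

Request:
servo_tool(rows=[[-0.001,0.0,0.078,-0.224,0.09,0.016,70],[-0.001,0.0,0.156,-0.449,0.181,0.032,70],[-0.001,0.0,0.235,-0.673,0.271,0.048,70],[-0.001,0.0,0.235,-0.673,0.271,0.048,70]])

```text
t: 1.6
ee_pos: [555.9, 117.7, 148.9]
orientation: [-2.394, -2.034, -0.002]
ft_force: [-0.3, -0.4, 0.2]
width: 70.3
grasp_force: 0.0
```

Run:
```python
from h import *
im,d,P=snap('top'); o=st()
rect(P,sub('red')&(P[...,2]>25)&(P[...,2]<45),'red')
im,d,P=snap('wrist','w0.png'); print(ctrl.camera_info('wrist')['R'],ctrl.camera_info('wrist')['t'])
rect(P,(P[...,2]>28)&(P[...,2]<45),'wrist hi')
R=yawR(-9); json.dump([[554.8,120.1,150],R.tolist()],open('cmd.json','w'))
plan([((554.8,120.1,4),R,70,1),((554.8,120.1,4),R,20,4)])
```

```text
t 1.65 p [554.9 119.  148.9] R
 [[ 0.159  0.987 -0.   ]
 [ 0.987 -0.159  0.001]
 [ 0.001 -0.    -1.   ]] w 69.99340217839809 q [0.19 0.39 1.79 0.   0.97 0.35] F [0.  0.5 0.3]
red n 375 c [547.1  69.8] size [57.8 36.7] long-axis deg 80.5 z [30.8 35.1 39.3]
[[ 0.98745992 -0.1578647  -0.00128331]
 [-0.15200484 -0.95293819  0.26230391]
 [-0.04263144 -0.25881953 -0.96498446]] [-528.52820187  176.91781537  408.4769773 ]
wrist hi n 22527 c [577.2 117.7] size [360.7 402.7] long-axis deg 93.4 z [32.8 34.6 36.4]
cmd-meas [0.5 0.2 1. ]
[[0.0, 0.0, 0.0, 0.0, 0.0, 0.243, 70], [0.0, 0.0, 0.0, 0.0, 0.0, 0.487, 70], [0.0, 0.0, 0.0, 0.0, 0.0, 0.73, 70], [0.0, 0.0, 0.0, 0.0, 0.0, 0.73, 70], [0.0, 0.0, 0.0, 0.0, 0.0, 0.73, 20], [0.0, 0.0, 0.0, 0.0, 0.0, 0.73, 20], [0.0, 0.0, 0.0, 0.0, 0.0, 0.73, 20], [0.0, 0.0, 0.0, 0.0, 0.0, 0.73, 20], [0.0, 0.0, 0.0, 0.0, 0.0, 0.73, 20]]
```

Request:
servo_tool(rows=[[0,0,0,0,0,0.243,70],[0,0,0,0,0,0.487,70],[0,0,0,0,0,0.73,70],[0,0,0,0,0,0.73,70],[0,0,0,0,0,0.73,20],[0,0,0,0,0,0.73,20],[0,0,0,0,0,0.73,20],[0,0,0,0,0,0.73,20],[0,0,0,0,0,0.73,20]])

```text
t: 2.82
ee_pos: [555.1, 120.4, 3.9]
orientation: [-2.389, -2.04, -0.003]
ft_force: [-0.5, 0.1, 0.6]
width: 23.6
grasp_force: 0.0
```

Run:
```python
from h import *
st()
R=yawR(-9); C=(554.8,120.1)
plan(tippath(C,R)+[((554.8,120.1,6),R,20,1)])
```

```text
t 2.83 p [555.1 120.4   3.9] R
 [[ 0.157  0.988  0.001]
 [ 0.988 -0.157  0.001]
 [ 0.002  0.001 -1.   ]] w 23.612786666296245 q [0.19 0.61 1.85 0.   0.68 0.35] F [-0.5  0.1  0.6]
cmd-meas [-0.3 -0.3  0.1]
[[0.0, 0.058, 0.0, 0.006, 0.0, -0.047, 20], [0.0, 0.116, 0.0, 0.012, 0.0, -0.095, 20], [0.0, 0.175, 0.0, 0.018, 0.0, -0.15, 20], [0.0, 0.233, 0.0, 0.024, 0.0, -0.206, 20], [0.0, 0.291, 0.0, 0.029, 0.0, -0.258, 20], [0.0, 0.349, 0.0, 0.035, 0.0, -0.31, 20], [0.0, 0.349, 0.0, 0.035, 0.0, -0.31, 20], [0.0, 0.349, 0.0, 0.035, 0.0, -0.31, 20], [0.0, 0.419, 0.0, 0.041, 0.0, -0.368, 20], [0.0, 0.419, 0.0, 0.041, 0.0, -0.368, 20]]
[[0.0, 0.0, 0.0, 0.0, 0.0, 0.0, 20], [0.0, 0.0, 0.0, 0.0, 0.0, 0.0, 20], [0.0, 0.0, 0.0, 0.0, 0.0, 0.0, 20], [0.0, 0.0, 0.0, 0.0, 0.0, 0.0, 20], [0.0, 0.0, 0.0, 0.0, 0.0, 0.0, 20], [0.0, -0.093, 0.0, -0.053, 0.0, 0.058, 20], [0.0, -0.186, 0.0, -0.109, 0.0, 0.121, 20], [0.0, -0.244, 0.0, -0.147, 0.0, 0.163, 20], [0.0, -0.303, 0.0, -0.184, 0.0, 0.204, 20], [0.0, -0.361, 0.0, -0.214, 0.0, 0.235, 20]]
[[0.0, -0.058, 0.0, -0.01, 0.0, 0.041, 20], [0.0, -0.058, 0.0, -0.01, 0.0, 0.041, 20]]
```

Run:
```python
from h import *
st(); im,d,P=snap('top','t1.png'); im,d,P=snap('wrist','w1.png')
a=cv2.imread('pics/t1.png')[120:340,180:400]; b=cv2.imread('pics/w1.png')
cv2.imwrite('pics/m1.png',np.hstack([cv2.resize(a,(400,400)),cv2.resize(b,(400,400))]))
```

```text
t 2.83 p [555.1 120.4   3.9] R
 [[ 0.157  0.988  0.001]
 [ 0.988 -0.157  0.001]
 [ 0.002  0.001 -1.   ]] w 23.612786666296245 q [0.19 0.61 1.85 0.   0.68 0.35] F [-0.5  0.1  0.6]
```

View pics/m1.png

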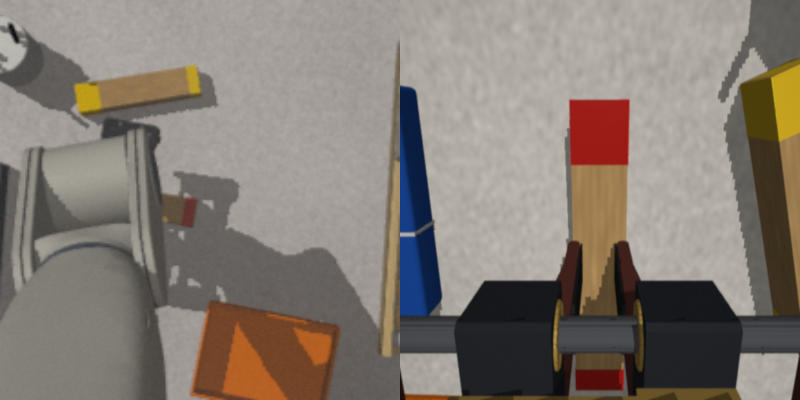

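The wrist view shows the red tube running straight between the fingers (tube around (598,230) in the mosaic). The width reading of 23.6 mm doesn't fit a 36 mm tube, so I'll hold for a few rows and read it again.

Request:
servo_tool(rows=[[0,0,0,0,0,0,20],[0,0,0,0,0,0,20],[0,0,0,0,0,0,20]])

```text
t: 3.3
ee_pos: [554.8, 120.4, 3.4]
orientation: [-2.389, -2.039, -0.002]
ft_force: [-0.1, -0.0, -0.1]
width: 20.1
grasp_force: 0.0
```

Run:
```python
from h import *
im,d,P=snap('wrist'); st()
for (u,v) in [(480,130),(480,180),(480,260),(448,300),(488,300),(480,300),(480,330),(480,430),(480,455)]:
    pass
for (u,v) in [(158,140),(158,230),(158,300),(158,330),(158,360),(140,310),(178,310),(160,455),(320,150),(320,250),(320,330),(320,455),(285,310),(360,310),(290,330),(355,330),(278,250),(362,250)]:
    print((u,v),im[v,u],np.round(P[v,u],1))
```

```text
t 3.35 p [554.9 120.4   3.4] R
 [[ 0.157  0.988  0.001]
 [ 0.988 -0.157  0.001]
 [ 0.001  0.001 -1.   ]] w 19.864851745243385 q [0.19 0.61 1.85 0.   0.68 0.35] F [ 0.3  0.3 -0.5]
(158, 140) [177 172 163] [492.9 201.2  -1. ]
(158, 230) [185 180 172] [ 4.822e+02  1.596e+02 -3.000e-01]
(158, 300) [179 174 165] [472.5 123.5  -0.9]
(158, 330) [177 172 165] [467.9 106.9  -1.3]
(158, 360) [24 24 27] [532.4 157.7 134.4]
(140, 310) [173 169 161] [461.4 119.3  -1.7]
(178, 310) [178 173 165] [481.2 116.4  -1.2]
(160, 455) [31 34 38] [532.8 145.2 143.4]
(320, 150) [154  27  23] [566.8 186.   34.6]
(320, 250) [160 128  83] [560.5 146.5  35. ]
(320, 330) [155 124  79] [554.9 110.8  34.6]
(320, 455) [83 13 11] [544.8  46.7  34.7]
(285, 310) [53 27 23] [545.6 133.5  61.6]
(360, 310) [63 32 28] [572.2 129.2  61.3]
(290, 330) [13 12 12] [546.1 125.7  62.1]
(355, 330) [63 32 28] [569.  129.9  77.9]
(278, 250) [156 124  80] [543.6 149.3  35.5]
(362, 250) [163 137 101] [577.6 143.5  34.1]
```

Run:
```python
from h import *
im,d,P=snap('wrist','w2.png')
m=(P[...,2]>37.5)&(P[...,2]<75)
rect(P,m,'fing')
ys,xs=np.where(m);print(xs.min(),xs.max(),ys.min(),ys.max())
Q=P[m]
for lo in range(36,75,4):
    k=(Q[:,2]>lo)&(Q[:,2]<lo+4)
    if k.sum(): 
        yy=Q[k]; print(lo,k.sum(),'x',yy[:,0].min().round(),yy[:,0].max().round(),'y',yy[:,1].min().round(),yy[:,1].max().round(), np.round(np.sort(((yy[:,:2]-[554.9,120.4])@np.array([.988,-.157]))[[0,-1]]),1))
cv2.imwrite('pics/w2c.png',cv2.resize(cv2.imread('pics/w2.png')[230:400,220:420],(800,600),interpolation=cv2.INTER_NEAREST))
```

```text
fing n 2594 c [566.2 145.5] size [80.4 36.7] long-axis deg 57.6 z [42.1 60.4 73.7]
257 378 139 376
36 29 x 540.0 574.0 y 127.0 189.0 [ 6.3 10.5]
40 215 x 538.0 576.0 y 116.0 135.0 [-17.3  -9.6]
44 212 x 539.0 576.0 y 110.0 135.0 [-15.7  10.4]
48 267 x 538.0 576.0 y 110.0 135.0 [-17.7  10.5]
52 258 x 539.0 576.0 y 109.0 135.0 [-12.7  10.5]
56 281 x 539.0 576.0 y 110.0 135.0 [-13.5  -9.6]
60 324 x 538.0 576.0 y 110.0 135.0 [-15.   10.5]
64 316 x 538.0 576.0 y 109.0 135.0 [-12.8  10.5]
68 388 x 538.0 577.0 y 109.0 135.0 [-18.4  10.4]
72 304 x 537.0 577.0 y 112.0 135.0 [-16.4  10.5]
```

View pics/w2c.png

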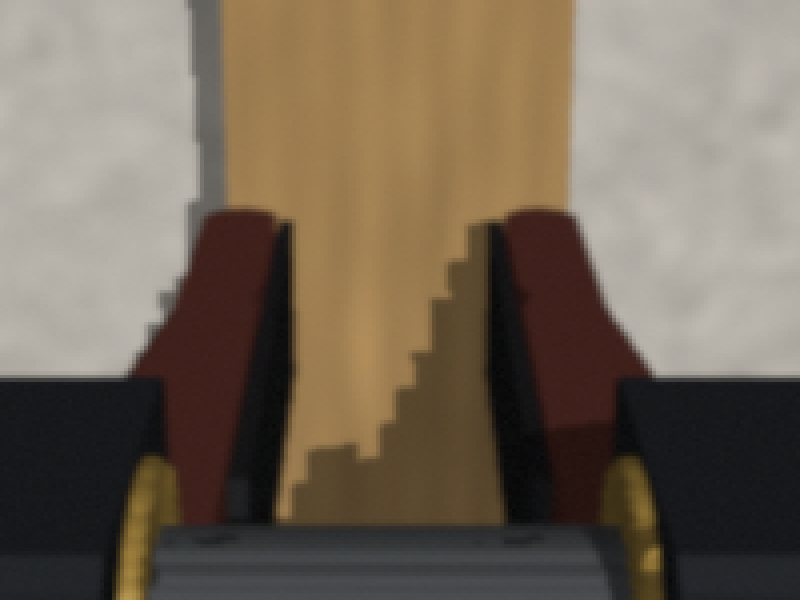

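The wrist crop shows the fingertips ending against the top of the tube at a gap of about 20 mm, not outside its walls. I'll check from the side with the scene camera.

Run:
```python
from h import *
im,d,P=snap('scene','s2.png')
ci=ctrl.camera_info('scene');K,R,t=[np.array(ci[k]) for k in('intrinsics','R','t')]
def pr(X): c=R@np.array(X)+t; c=K@c; return c[:2]/c[2]
for X in [(555,120,4),(555,120,36),(555,120,84)]: print(X,pr(X).round())
u,v=pr((555,120,40)).astype(int)
a=cv2.imread('pics/s2.png')[max(0,v-110):v+70,max(0,u-120):u+120]
cv2.imwrite('pics/s2c.png',cv2.resize(a,(800,600)))
m=np.zeros((480,640),bool);m[v-60:v+60,u-60:u+60]=1
```

```text
(555, 120, 4) [364. 222.]
(555, 120, 36) [365. 211.]
(555, 120, 84) [367. 195.]
```

View pics/s2c.png

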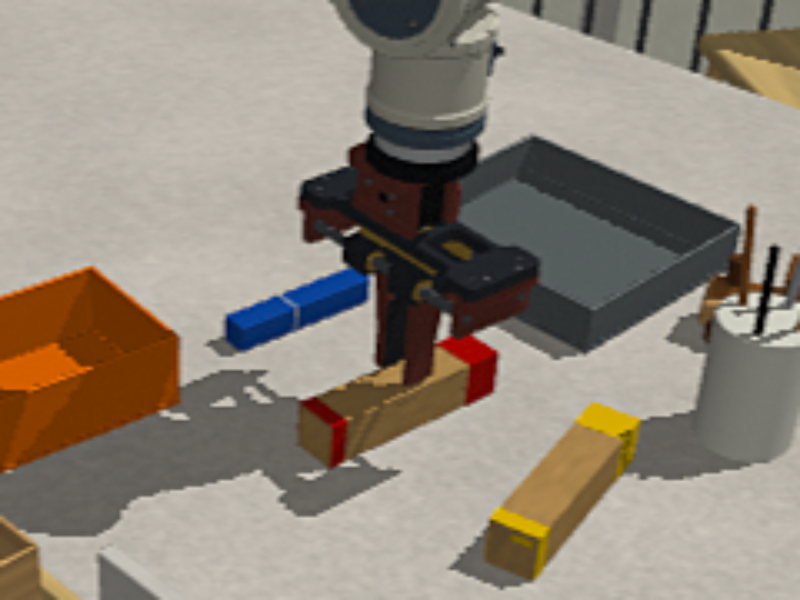

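Request:
servo_tool(rows=[[0,0,0,0,0,-0.15,20],[0,0,0,0,0,-0.3,20],[0,0,0,0,0,-0.3,20],[0,0,0,0,0,-0.3,20]])

```text
t: 3.95
ee_pos: [554.4, 120.2, 63.0]
orientation: [-2.389, -2.039, -0.002]
ft_force: [-0.1, 0.3, 0.6]
width: 20.1
grasp_force: 0.0
```

Run:
```python
from h import *
im,d,P=snap('wrist','w3.png'); o=st()
ci=ctrl.camera_info('wrist');print('cam',-np.array(ci['R']).T@np.array(ci['t']))
# near-tool points
a=np.array([.156,.988])
r=P[...,:2]-np.array(o['ee_pos'][:2])
m=(np.hypot(r[...,0],r[...,1])<60)&(P[...,2]>38)
print('finger z hist',np.histogram(P[...,2][m],bins=range(36,180,8)))
rect(P,sub('red')*False|((P[...,2]>30)&(P[...,2]<37)&(np.hypot(r[...,0],r[...,1])<110)),'tube')
im,d,P=snap('scene')
r=P[...,:2]-np.array(o['ee_pos'][:2])
m=(np.hypot(r[...,0],r[...,1])<30)&(P[...,2]>40)
print('scene z hist',np.histogram(P[...,2][m],bins=range(36,180,8)))
```

```text
t 4.0 p [554.  120.1  62.5] R
 [[ 0.157  0.988 -0.001]
 [ 0.988 -0.157  0.001]
 [ 0.001 -0.001 -1.   ]] w 20.091428916822352 q [0.19 0.51 1.84 0.   0.8  0.35] F [ 0.6 -0.4  0.3]
cam [566.00320189 191.16995948 260.58408971]
finger z hist (array([  0,   0,   0,   0,   0,   0,   0,  48, 443, 526, 602, 704, 877,
       762, 811, 545, 308]), array([ 36,  44,  52,  60,  68,  76,  84,  92, 100, 108, 116, 124, 132,
       140, 148, 156, 164, 172]))
tube n 15521 c [556.5 123.9] size [148.7  36.9] long-axis deg 80.7 z [33.6 34.7 35.9]
scene z hist (array([ 0,  0,  0,  0,  0,  0,  0, 11, 57, 56, 54, 50, 59, 58, 61, 47, 19]), array([ 36,  44,  52,  60,  68,  76,  84,  92, 100, 108, 116, 124, 132,
       140, 148, 156, 164, 172]))
```

Run:
```python
from h import *
print('grasp_offset',ctrl.grasp_offset)
for n in('scene','wrist'):
    im,d,P=snap(n); o=ctrl.get_obs()
    r=P[...,:2]-np.array(o['ee_pos'][:2])
    for R0 in (25,40):
        m=(np.hypot(r[...,0],r[...,1])<R0)&(P[...,2]>45)&(P[...,2]<108)
        print(n,np.round(np.sort(P[...,2][m])[:8],1), np.round(np.median(P[m],0),1))
    # z column along finger for scene
```

```text
grasp_offset 18.700000000000003
scene [97.  97.3 97.8 97.9 98.3 98.3 98.4 98.6] [564.7 114.4 103. ]
scene [97.  97.3 97.8 97.9 98.3 98.3 98.4 98.6] [564.7 114.4 103. ]
wrist [97.  97.  97.3 97.5 97.7 97.7 97.7 97.7] [563.  129.2 103.2]
wrist [97.  97.  97.3 97.5 97.7 97.7 97.7 97.7] [563.  129.2 103.2]
```

```bash
sed -i "s|t=np.array(t,float);n=|t=np.array(t,float)+OFF*T[:,2];n=|; s|^import json|import json\nOFF=35.  # real fingertips lie this far behind the reported TCP (measured)|" h.py
python3 - <<'E'
from h import *
R=yawR(-9); json.dump([[554.8,120.1,63.6],R.tolist()],open('cmd.json','w'))
C=(554.8,120.1)
plan([((*C,100),R,70,3),((*C,4),R,70,1),((*C,4),R,20,4)])
E
```

```text
cmd-meas [ 0.7 -0.1  1.2]
[[0.0, 0.0, 0.0, 0.0, 0.0, -0.007, 70], [0.0, 0.0, 0.0, 0.0, 0.0, -0.007, 70], [0.0, 0.0, 0.0, 0.0, 0.0, -0.007, 70], [0.0, 0.0, 0.0, 0.0, 0.0, -0.007, 70], [0.0, 0.0, 0.0, 0.0, 0.0, 0.233, 70], [0.0, 0.0, 0.0, 0.0, 0.0, 0.473, 70], [0.0, 0.0, 0.0, 0.0, 0.0, 0.473, 70], [0.0, 0.0, 0.0, 0.0, 0.0, 0.473, 20], [0.0, 0.0, 0.0, 0.0, 0.0, 0.473, 20], [0.0, 0.0, 0.0, 0.0, 0.0, 0.473, 20]]
[[0.0, 0.0, 0.0, 0.0, 0.0, 0.0, 20], [0.0, 0.0, 0.0, 0.0, 0.0, 0.0, 20]]
```

Request:
servo_tool(rows=[[0,0,0,0,0,-0.007,70],[0,0,0,0,0,-0.007,70],[0,0,0,0,0,-0.007,70],[0,0,0,0,0,-0.007,70],[0,0,0,0,0,0.233,70],[0,0,0,0,0,0.473,70],[0,0,0,0,0,0.473,70],[0,0,0,0,0,0.473,20],[0,0,0,0,0,0.473,20],[0,0,0,0,0,0.473,20]])

```text
t: 5.4
ee_pos: [555.6, 120.6, -29.9]
orientation: [2.389, 2.04, 0.005]
ft_force: [0.3, -0.5, -1.0]
width: 43.7
grasp_force: 0.0
```

Request:
servo_tool(rows=[[0,0,0,0,0,0,20],[0,0,0,0,0,0,20]])

```text
t: 5.65
ee_pos: [555.4, 120.5, -30.3]
orientation: [2.389, 2.04, 0.004]
ft_force: [-1.2, 0.5, 6.5]
width: 36.3
grasp_force: 30.0
```

Run:
```python
from h import *
st()
R=yawR(-9); C=(554.8,120.1)
plan(tippath(C,R,s=127)+[((554.8,120.1,6),R,20,1)])
```

```text
t 5.65 p [555.4 120.5 -30.3] R
 [[ 0.157  0.988  0.002]
 [ 0.988 -0.157  0.002]
 [ 0.002  0.002 -1.   ]] w 36.25419485777275 q [0.19 0.66 1.85 0.   0.62 0.35] F [-1.2  0.5  6.5]
cmd-meas [-0.6 -0.4 -0.7]
[[0.0, 0.058, 0.0, 0.021, 0.0, -0.046, 20], [0.0, 0.116, 0.0, 0.043, 0.0, -0.093, 20], [0.0, 0.175, 0.0, 0.063, 0.0, -0.15, 20], [0.0, 0.233, 0.0, 0.084, 0.0, -0.208, 20], [0.0, 0.291, 0.0, 0.103, 0.0, -0.264, 20], [0.0, 0.349, 0.0, 0.123, 0.0, -0.321, 20], [0.0, 0.349, 0.0, 0.123, 0.0, -0.321, 20], [0.0, 0.349, 0.0, 0.123, 0.0, -0.321, 20], [0.0, 0.419, 0.0, 0.144, 0.0, -0.387, 20], [0.0, 0.419, 0.0, 0.144, 0.0, -0.387, 20]]
[[0.0, 0.0, 0.0, 0.0, 0.0, 0.0, 20], [0.0, 0.0, 0.0, 0.0, 0.0, 0.0, 20], [0.0, 0.0, 0.0, 0.0, 0.0, 0.0, 20], [0.0, 0.0, 0.0, 0.0, 0.0, 0.0, 20], [0.0, 0.0, 0.0, 0.0, 0.0, 0.0, 20], [0.0, -0.093, 0.0, -0.075, 0.0, 0.054, 20], [0.0, -0.186, 0.0, -0.154, 0.0, 0.11, 20], [0.0, -0.244, 0.0, -0.205, 0.0, 0.144, 20], [0.0, -0.303, 0.0, -0.255, 0.0, 0.178, 20], [0.0, -0.361, 0.0, -0.297, 0.0, 0.199, 20]]
[[0.0, -0.058, 0.0, -0.024, 0.0, 0.039, 20], [0.0, -0.058, 0.0, -0.024, 0.0, 0.039, 20]]
```

The fingers now hold the tube (36.3 mm, 30 N), so the fingertips really are 35 mm behind the reported TCP. Tipping it now.

Request:
servo_tool(rows=[[0,0.058,0,0.021,0,-0.046,20],[0,0.116,0,0.043,0,-0.093,20],[0,0.175,0,0.063,0,-0.15,20],[0,0.233,0,0.084,0,-0.208,20],[0,0.291,0,0.103,0,-0.264,20],[0,0.349,0,0.123,0,-0.321,20],[0,0.349,0,0.123,0,-0.321,20],[0,0.349,0,0.123,0,-0.321,20],[0,0.419,0,0.144,0,-0.387,20],[0,0.419,0,0.144,0,-0.387,20]])

```text
t: 6.9
ee_pos: [559.4, 148.4, 45.9]
orientation: [-2.022, -1.725, -0.657]
ft_force: [0.2, -0.8, -0.9]
width: 36.0
grasp_force: 30.0
```

Run:
```python
from h import *
st()
im,d,P=snap('scene','s3.png')
ci=ctrl.camera_info('scene');K,R,t=[np.array(ci[k]) for k in('intrinsics','R','t')]
c=K@(R@np.array([550,80,50])+t); u,v=(c[:2]/c[2]).astype(int)
cv2.imwrite('pics/s3c.png',cv2.resize(cv2.imread('pics/s3.png')[v-60:v+60,u-80:u+80],(800,600)))
m=colmask(im,'red')&(P[...,2]>-5)&(np.hypot(P[...,0]-550,P[...,1]-60)<150)
Q=P[m];y=Q[:,1]
for lo in range(-60,220,20):
    k=(y>lo)&(y<lo+20)
    if k.sum()>3: print(lo,k.sum(),np.round([Q[k,2].min(),Q[k,2].max()],1))
```

```text
t 6.9 p [559.4 148.4  45.9] R
 [[ 0.128  0.987  0.093]
 [ 0.799 -0.158  0.58 ]
 [ 0.588 -0.    -0.809]] w 36.02312215239907 q [-0.12  0.61  1.94  0.94  0.82 -0.7 ] F [ 0.2 -0.8 -0.9]
0 108 [ 4.2 32.4]
20 129 [  9.5 172.5]
40 142 [ 18.5 205.5]
60 21 [ 24.  191.1]
140 36 [118.4 137.3]
160 142 [ 98.2 144.1]
180 11 [105.8 121.8]
```

View pics/s3c.png

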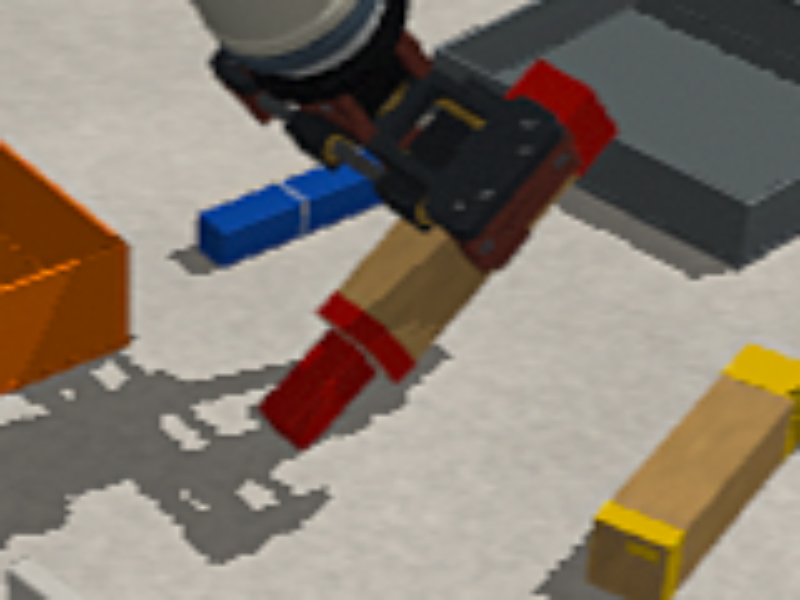

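The marker is about 45 mm out of the mouth with its end on the desk (crop (310,390)). Next I level the tube and lay it down.

Request:
servo_tool(rows=[[0,-0.093,0,-0.075,0,0.054,20],[0,-0.186,0,-0.154,0,0.11,20],[0,-0.244,0,-0.205,0,0.144,20],[0,-0.303,0,-0.255,0,0.178,20],[0,-0.361,0,-0.297,0,0.199,20]])

```text
t: 7.58
ee_pos: [556.0, 125.2, -21.0]
orientation: [-2.347, -2.006, -0.102]
ft_force: [-0.3, 0.2, -1.5]
width: 35.7
grasp_force: 30.0
```

Run:
```python
from h import *
R=yawR(-9); C=np.array([554.8,120.1])
T=tilt(R,10); r=np.radians(10)
E=np.r_[C,127*np.sin(r)+14*np.cos(r)]+14*T[:,2]
json.dump([(E+OFF*T[:,2]).tolist(),T.tolist()],open('cmd.json','w'))
plan([((*C,5),R,20,2),((*C,4),R,70,3),((*C,70),R,70,1)])
```

```text
cmd-meas [0.1 3.3 8.6]
!! using measured
[[0.002, -0.056, 0.0, -0.03, -0.002, 0.043, 20], [0.002, -0.056, 0.0, -0.03, -0.002, 0.043, 20], [0.002, -0.056, 0.0, -0.03, -0.002, 0.043, 20], [0.002, -0.056, 0.0, -0.03, -0.002, 0.048, 70], [0.002, -0.056, 0.0, -0.03, -0.002, 0.048, 70], [0.002, -0.056, 0.0, -0.03, -0.002, 0.048, 70], [0.002, -0.056, 0.0, -0.03, -0.002, 0.048, 70], [0.002, -0.056, 0.0, -0.016, -0.002, -0.117, 70], [0.002, -0.056, 0.0, -0.002, -0.001, -0.281, 70], [0.002, -0.056, 0.0, -0.002, -0.001, -0.281, 70]]
```

Request:
servo_tool(rows=[[0.002,-0.056,0,-0.03,-0.002,0.043,20],[0.002,-0.056,0,-0.03,-0.002,0.045,20],[0.002,-0.056,0,-0.03,-0.002,0.045,20],[0.002,-0.056,0,-0.03,-0.002,0.045,70],[0.002,-0.056,0,-0.03,-0.002,0.045,70],[0.002,-0.056,0,-0.03,-0.002,0.045,70],[0.002,-0.056,0,-0.03,-0.002,0.045,70],[0.002,-0.056,0,-0.016,-0.002,-0.117,70],[0.002,-0.056,0,-0.002,-0.001,-0.281,70],[0.002,-0.056,0,-0.002,-0.001,-0.281,70]])

```text
t: 8.82
ee_pos: [556.5, 119.5, 37.3]
orientation: [-2.387, -2.038, -0.009]
ft_force: [0.0, -0.3, -0.7]
width: 69.7
grasp_force: 0.0
```

```bash
cat >> h.py <<'E'
def wristbox(P,lo,hi,c,r,n,a=None):
    m=(P[...,2]>lo)&(P[...,2]<hi)&(np.hypot(P[...,0]-c[0],P[...,1]-c[1])<r); return rect(P,m,n)
E
python3 - <<'E'
from h import *
import os
st(); 
im,d,P=snap('wrist','w4.png')
wristbox(P,29,42,(555,120),120,'tube')
m=colmask(im,'red')&(P[...,2]<29.5)&(P[...,2]>10)&(P[...,1]<60); rect(P,m,'marker wrist')
im,d,P=snap('top')
m=colmask(im,'red')&(P[...,1]<60)&sub('red')|False
ys,xs=np.where(colmask(im,'red')&(np.hypot(P[...,0]-540,P[...,1]-20)<70)); print(xs.min(),xs.max(),ys.min(),ys.max())
m=np.zeros((480,640),bool);m[ys,xs]=1; rect(P,m&(P[...,2]<50),'top red near mouth'); rect(P,m&(P[...,2]<29),'marker top')
os.path.exists('cmd.json') and os.remove('cmd.json')
E
```

```text
t 8.82 p [556.5 119.5  37.3] R
 [[ 0.157  0.988  0.003]
 [ 0.988 -0.157  0.006]
 [ 0.006  0.002 -1.   ]] w 69.74942679111422 q [0.19 0.55 1.84 0.01 0.74 0.34] F [ 0.  -0.3 -0.7]
tube n 18647 c [557.2 131.5] size [132.5  37. ] long-axis deg 81.0 z [33.7 34.7 35.9]
marker wrist n 1872 c [538.5  14.2] size [36.6 22.3] long-axis deg 80.3 z [25.3 26.4 27.3]
293 294 237 239
top red near mouth n 3 c [539.1  23.6] size [5.4 1. ] long-axis deg 27.6 z [26.9 27.6 29.2]
marker top n 2 c [540.1  24.1] size [3.3 0. ] long-axis deg 45.6 z [26.8 27.2 27.6]
```

Run:
```python
from h import *
R=yawR(-9); a=np.array([.156,.988]); G=np.array([538,11.3]); 
plan([((*G,70),R,50,1),((*G,4),R,50,1),((*G,4),R,12,5),((*(G-60*a),5),R,12,0),((*(G-110*a),6),R,12,1),((*(G-110*a),150),R,12,1)])
```

```text
[[0.0, -0.001, 0.0, -0.183, 0.001, 0.0, 50], [-0.001, -0.002, 0.0, -0.365, 0.002, 0.001, 50], [-0.001, -0.003, 0.0, -0.548, 0.003, 0.001, 50], [-0.001, -0.003, 0.0, -0.548, 0.003, 0.001, 50], [-0.001, -0.003, 0.0, -0.549, 0.003, 0.166, 50], [-0.001, -0.003, 0.0, -0.55, 0.004, 0.331, 50], [-0.001, -0.003, 0.0, -0.55, 0.004, 0.331, 50], [-0.001, -0.003, 0.0, -0.55, 0.004, 0.331, 12], [-0.001, -0.003, 0.0, -0.55, 0.004, 0.331, 12], [-0.001, -0.003, 0.0, -0.55, 0.004, 0.331, 12]]
[[0.0, 0.0, 0.0, 0.0, 0.0, 0.0, 12], [0.0, 0.0, 0.0, 0.0, 0.0, 0.0, 12], [0.0, 0.0, 0.0, 0.0, 0.0, 0.0, 12], [0.0, 0.0, 0.0, -0.15, 0.0, -0.003, 12], [0.0, 0.0, 0.0, -0.3, 0.0, -0.005, 12], [0.0, 0.0, 0.0, -0.55, 0.0, -0.01, 12], [0.0, 0.0, 0.0, -0.55, 0.0, -0.01, 12], [0.0, 0.0, 0.0, -0.55, 0.0, -0.25, 12], [0.0, 0.0, 0.0, -0.55, 0.0, -0.49, 12], [0.0, 0.0, 0.0, -0.55, -0.001, -0.73, 12]]
[[0.0, 0.0, 0.0, 0.0, 0.0, 0.0, 12]]
```

Request:
servo_tool(rows=[[0,-0.001,0,-0.183,0.001,0,50],[-0.001,-0.002,0,-0.365,0.002,0.001,50],[-0.001,-0.003,0,-0.548,0.003,0.001,50],[-0.001,-0.003,0,-0.548,0.003,0.001,50],[-0.001,-0.003,0,-0.549,0.003,0.166,50],[-0.001,-0.003,0,-0.55,0.004,0.331,50],[-0.001,-0.003,0,-0.55,0.004,0.331,50],[-0.001,-0.003,0,-0.55,0.004,0.331,12],[-0.001,-0.003,0,-0.55,0.004,0.331,12],[-0.001,-0.003,0,-0.55,0.004,0.331,12]])

```text
t: 10.18
ee_pos: [538.7, 10.9, -30.6]
orientation: [2.389, 2.04, 0.001]
ft_force: [-0.3, -0.4, 0.8]
width: 23.8
grasp_force: 30.4
```

Request:
servo_tool(rows=[[0,0,0,0,0,0,12],[0,0,0,0,0,0,12],[0,0,0,0,0,0,12],[0,0,0,0,0,0,12]])

```text
t: 10.68
ee_pos: [538.7, 10.9, -30.7]
orientation: [2.389, 2.04, 0.001]
ft_force: [-1.0, 0.5, 7.0]
width: 23.9
grasp_force: 30.0
```

Request:
servo_tool(rows=[[0,0,0,-0.15,0,-0.003,12],[0,0,0,-0.3,0,-0.005,12],[0,0,0,-0.55,0,-0.01,12],[0,0,0,-0.55,0,-0.01,12],[0,0,0,-0.55,0,-0.25,12],[0,0,0,-0.55,0,-0.49,12],[0,0,0,-0.55,-0.001,-0.73,12],[0,0,0,-0.55,-0.001,-0.73,12]])

```text
t: 11.68
ee_pos: [523.4, -97.6, 118.0]
orientation: [2.385, 2.037, 0.006]
ft_force: [-0.2, -0.3, -0.3]
width: 24.0
grasp_force: 30.0
```

Run:
```python
from h import *
o=st()
im,d,P=snap('wrist'); m=colmask(im,'red')&(P[...,2]>90); rect(P,m,'marker held')
im,d,P=snap('top')
m=np.zeros((480,640),bool);m[150:260,190:330]=1
m&=(P[...,2]>27)&(P[...,2]<42); k,l,s,c=cv2.connectedComponentsWithStats(m.astype(np.uint8))
for i in range(1,k):
    if s[i,4]>150: rect(P,l==i,'tube?')
d=np.array([.998,-.061]); tc=np.array([476.7,-284.3]); n=np.array([.061,.998])
Rt=yawR(-93.5); 
G=tc-50*d+22*n
p=np.array(o['ee_pos'])
plan([((p[0]-20,p[1]-60,150),yawR(-30),12,0),((*G,150),Rt,12,1),((*G,44),Rt,12,1),((*G,44),Rt,36,2),((*G,150),Rt,36,0)])
```

```text
t 11.68 p [523.4 -97.6 118. ] R
 [[ 0.156  0.988  0.006]
 [ 0.988 -0.156 -0.001]
 [-0.     0.006 -1.   ]] w 24.012875215793485 q [-0.21  0.38  1.89  0.    0.87 -0.05] F [-0.2 -0.3 -0.3]
marker held n 24293 c [529.7 -52. ] size [127.5  25.8] long-axis deg 81.8 z [173.9 175.2 176.2]
tube? n 1073 c [701.7 116.6] size [ 38.2 160.4] long-axis deg 99.7 z [30.3 34.7 39.2]
tube? n 1064 c [554.2 119.7] size [160.6  36.8] long-axis deg 81.0 z [30.7 35.  39.4]
cmd-meas [ 0.2 -0.3  0.6]
[[0.0, 0.0, 0.081, -0.104, -0.013, 0.0, 12], [0.0, 0.0, 0.163, -0.207, -0.026, 0.0, 12], [0.0, 0.0, 0.244, -0.311, -0.038, 0.0, 12], [0.0, 0.0, 0.336, -0.381, -0.075, 0.0, 12], [0.0, 0.0, 0.429, -0.451, -0.111, 0.0, 12], [0.0, 0.0, 0.521, -0.521, -0.148, 0.0, 12], [0.0, 0.0, 0.614, -0.591, -0.184, 0.0, 12], [0.0, 0.0, 0.706, -0.661, -0.221, 0.0, 12], [0.0, 0.0, 0.798, -0.732, -0.257, 0.0, 12], [0.0, 0.0, 0.891, -0.802, -0.294, 0.0, 12]]
[[0.0, 0.0, 0.092, -0.052, 0.06, 0.0, 12], [0.0, 0.0, 0.092, -0.052, 0.06, 0.0, 12], [0.0, 0.0, 0.092, -0.051, 0.06, 0.177, 12], [0.0, 0.0, 0.092, -0.051, 0.06, 0.353, 12], [0.0, 0.0, 0.092, -0.051, 0.06, 0.53, 12], [0.0, 0.0, 0.092, -0.051, 0.06, 0.53, 12], [0.0, 0.0, 0.092, -0.051, 0.06, 0.53, 36], [0.0, 0.0, 0.092, -0.051, 0.06, 0.53, 36], [0.0, 0.0, 0.092, -0.051, 0.06, 0.53, 36], [0.0, 0.0, 0.092, -0.051, 0.06, 0.353, 36]]
[[0.0, 0.0, 0.0, -0.001, 0.0, -0.176, 36], [0.0, 0.0, 0.0, -0.001, 0.0, -0.353, 36]]
```

Request:
servo_tool(rows=[[0,0,0.081,-0.104,-0.013,0,12],[0,0,0.163,-0.207,-0.026,0,12],[0,0,0.244,-0.311,-0.038,0,12],[0,0,0.336,-0.381,-0.075,0,12],[0,0,0.429,-0.451,-0.111,0,12],[0,0,0.521,-0.521,-0.148,0,12],[0,0,0.614,-0.591,-0.184,0,12],[0,0,0.706,-0.661,-0.221,0,12],[0,0,0.798,-0.732,-0.257,0,12],[0,0,0.891,-0.802,-0.294,0,12]])

```text
t: 13.02
ee_pos: [435.9, -246.3, 112.4]
orientation: [-3.137, -0.114, 0.006]
ft_force: [-0.6, 0.1, -1.4]
width: 24.0
grasp_force: 30.0
```

Request:
servo_tool(rows=[[0,0,0.092,-0.052,0.06,0,12],[0,0,0.092,-0.052,0.06,0,12],[0,0,0.092,-0.052,0.06,0,12],[0,0,0.092,-0.051,0.06,0.177,12],[0,0,0.092,-0.051,0.06,0.353,12]])

```text
t: 13.65
ee_pos: [428.8, -259.3, 43.1]
orientation: [3.14, -0.091, 0.0]
ft_force: [0.6, 0.3, 0.2]
width: 23.7
grasp_force: 30.0
```

Run:
```python
from h import *
o=st()
im,d,P=snap('wrist'); m=colmask(im,'red')&(P[...,2]>50); rect(P,m,'marker held')
m=(np.abs(P[...,2]-91)<3)&(np.hypot(P[...,0]-480,P[...,1]+284)<130); rect(P,m,'rim')
G=np.array([476.7,-284.3])-50*np.array([.998,-.061])+22*np.array([.061,.998]);print(G)
```

```text
t 13.65 p [ 428.8 -259.3   43.1] R
 [[ 0.998 -0.058  0.   ]
 [-0.058 -0.998 -0.   ]
 [ 0.     0.    -1.   ]] w 23.662503837970146 q [-0.57  0.47  1.99 -0.    0.68  1.06] F [0.6 0.3 0.2]
marker held n 24655 c [ 468.4 -261.3] size [ 26.2 140.4] long-axis deg 175.4 z [ 98.9 100.3 101.4]
rim n 8943 c [ 478.9 -286.5] size [120.9 127.1] long-axis deg 176.4 z [88.6 90.3 91.6]
[ 428.142 -259.294]
```

Request:
servo_tool(rows=[[0,0,0,0,0,0.177,12],[0,0,0,0,0,0.177,12],[0,0,0,0,0,0.177,34],[0,0,0,0,0,0.177,34],[0,0,0,0,0,0.177,34],[0,0,0,0,0,-0.1,34],[0,0,0,0,0,-0.353,34],[0,0,0,0,0,-0.353,34]])

```text
t: 14.7
ee_pos: [430.8, -261.5, 118.6]
orientation: [3.136, -0.096, 0.01]
ft_force: [-1.0, -1.0, -1.0]
width: 33.9
grasp_force: 0.0
```

Run:
```python
from h import *
o=st()
im,d,P=snap('wrist'); m=colmask(im,'red')&(P[...,2]>25)&(P[...,2]<90); rect(P,m,'marker in tote')
im,d,P=snap('top')
m=np.zeros((480,640),bool);m[130:270,180:330]=1
m&=(P[...,2]>27)&(P[...,2]<42); k,l,s,c=cv2.connectedComponentsWithStats(m.astype(np.uint8))
for i in range(1,k):
    if s[i,4]>150: rect(P,l==i,'tube?')
```

```text
t 14.7 p [ 430.8 -261.5  118.6] R
 [[ 0.998 -0.061  0.006]
 [-0.061 -0.998 -0.004]
 [ 0.007  0.004 -1.   ]] w 33.87009466028235 q [-0.57  0.34  1.95 -0.    0.84  1.06] F [-1. -1. -1.]
marker in tote n 7704 c [ 468.4 -260.4] size [ 24.6 136.8] long-axis deg 176.6 z [57.1 58.6 59.7]
tube? n 1069 c [702.2 116.6] size [ 37.7 160.1] long-axis deg 100.1 z [30.  34.6 38.9]
tube? n 1062 c [554.1 119.7] size [160.2  36.8] long-axis deg 80.9 z [30.5 35.  39.5]
```

Run:
```python
from h import *
R=yawR(10); C=(702.1,116.7)
plan([((560,-70,150),yawR(-40),60,0),((*C,120),R,60,1),((*C,4),R,60,1),((*C,4),R,20,5)],step=58,ang=10.5)
```

```text
cmd-meas [-0.2  0.5  0. ]
[[0.0, 0.0, -0.104, 0.1, -0.164, 0.0, 60], [0.0, 0.0, -0.208, 0.2, -0.328, 0.0, 60], [0.0, 0.0, -0.311, 0.3, -0.493, 0.0, 60], [0.0, 0.0, -0.415, 0.4, -0.657, 0.0, 60], [0.0, 0.0, -0.519, 0.5, -0.821, 0.0, 60], [0.0, 0.0, -0.623, 0.601, -0.985, 0.0, 60]]
[[0.0, 0.0, -0.116, 0.234, -0.011, 0.03, 60], [0.0, 0.0, -0.232, 0.469, -0.022, 0.06, 60], [0.0, 0.0, -0.349, 0.703, -0.033, 0.09, 60], [-0.001, 0.0, -0.465, 0.937, -0.044, 0.12, 60]]
[[0.0, 0.0, -0.116, 0.187, 0.142, 0.03, 60], [0.0, 0.0, -0.116, 0.187, 0.142, 0.03, 60], [0.0, 0.0, -0.116, 0.187, 0.142, 0.32, 60], [0.0, 0.0, -0.116, 0.187, 0.142, 0.61, 60], [0.0, 0.0, -0.116, 0.187, 0.142, 0.61, 60], [0.0, 0.0, -0.116, 0.187, 0.142, 0.61, 20], [0.0, 0.0, -0.116, 0.187, 0.142, 0.61, 20], [0.0, 0.0, -0.116, 0.187, 0.142, 0.61, 20], [0.0, 0.0, -0.116, 0.187, 0.142, 0.61, 20], [0.0, 0.0, -0.116, 0.187, 0.142, 0.61, 20]]
[[0.0, 0.0, 0.0, 0.0, 0.0, 0.0, 20]]
```

Request:
servo_tool(rows=[[0,0,-0.104,0.1,-0.164,0,60],[0,0,-0.208,0.2,-0.328,0,60],[0,0,-0.311,0.3,-0.493,0,60],[0,0,-0.415,0.4,-0.657,0,60],[0,0,-0.519,0.5,-0.821,0,60],[0,0,-0.623,0.601,-0.985,0,60]])

```text
t: 15.55
ee_pos: [559.4, -69.1, 112.3]
orientation: [-2.841, -1.335, 0.006]
ft_force: [0.6, 0.6, -0.4]
width: 60.0
grasp_force: 0.0
```

Request:
servo_tool(rows=[[0,0,-0.116,0.234,-0.011,0.03,60],[0,0,-0.232,0.469,-0.022,0.06,60],[0,0,-0.349,0.703,-0.033,0.09,60],[-0.001,0,-0.465,0.937,-0.044,0.12,60]])

```text
t: 16.05
ee_pos: [673.1, 80.0, 87.6]
orientation: [-2.214, -2.227, 0.004]
ft_force: [-0.6, 0.3, 0.5]
width: 59.9
grasp_force: 0.0
```

Request:
servo_tool(rows=[[0,0,-0.116,0.187,0.142,0.03,60],[0,0,-0.116,0.187,0.142,0.03,60],[0,0,-0.116,0.187,0.142,0.03,60]])

```text
t: 16.42
ee_pos: [700.5, 115.8, 82.2]
orientation: [-2.02, -2.404, 0.004]
ft_force: [-0.7, 0.4, -0.1]
width: 60.0
grasp_force: 0.0
```

Run:
```python
from h import *
o=st()
im,d,P=snap('wrist'); wristbox(P,29,42,(702,117),120,'tube')
im,d,P=snap('scene','s4.png'); m=colmask(im,'yellow')&(P[...,2]<45)&(P[...,2]>5)
k,l,s,c=cv2.connectedComponentsWithStats(m.astype(np.uint8))
for i in range(1,k):
    if s[i,4]>20: print('band',np.round(np.nanmedian(P[l==i],0)))
```

```text
t 16.43 p [700.5 115.8  82.2] R
 [[-0.172  0.985 -0.003]
 [ 0.985  0.172 -0.001]
 [-0.001 -0.003 -1.   ]] w 60.018444142614406 q [ 0.15  0.66  1.48 -0.    1.   -0.03] F [-0.7  0.4 -0.1]
tube n 15080 c [703.3 115. ] size [ 36.9 159.9] long-axis deg 100.0 z [33.6 34.7 35.9]
band [698. 179.  33.]
band [722.  45.  33.]
```

Request:
servo_tool(rows=[[0,0,0,0,0,0.29,60],[0,0,0,0,0,0.57,60],[0,0,0,0,0,0.57,60],[0,0,0,0,0,0.57,20],[0,0,0,0,0,0.57,20],[0,0,0,0,0,0.57,20],[0,0,0,0,0,0.57,20],[0,0,0,0,0,0.57,20],[0,0,0,0,0,0.57,20]])

```text
t: 17.65
ee_pos: [702.8, 116.0, -28.5]
orientation: [2.019, 2.405, 0.001]
ft_force: [-1.2, -1.2, 7.0]
width: 35.8
grasp_force: 30.0
```

Run:
```python
from h import *
o=st()
R=yawR(10); C=(702.1,116.7)
json.dump([[*C,-29],R.tolist()],open('cmd.json','w'))
plan(tippath(C,R,s=129)[:4]); 
print('return'); 
import os
T=tilt(R,36)
p=tippath(C,R,s=129)
w=p[4:]+[((*C,6.5),R,20,2),((*C,6.5),R,70,3)]
# base at the tilted commanded pose
base=p[3]; json.dump([(np.array(base[0])+OFF*base[1][:,2]).tolist(),base[1].tolist()],open('cmd.json','w'))
import h
class O: pass
g=ctrl.get_obs
class C2:
    def get_obs(s): return {'ee_pos':json.load(open('cmd.json'))[0],'orientation':Rn.from_matrix(base[1]).as_rotvec()}
h.ctrl=C2(); plan(w,ang=11)
```

```text
t 17.65 p [702.8 116.  -28.5] R
 [[-0.173  0.985  0.002]
 [ 0.985  0.173 -0.   ]
 [-0.001  0.002 -1.   ]] w 35.810425219560024 q [ 0.15  0.81  1.51 -0.    0.83 -0.03] F [-1.2 -1.2  7. ]
cmd-meas [-0.7  0.7 -0.5]
[[0.0, 0.058, 0.0, 0.021, 0.0, -0.042, 20], [0.0, 0.116, 0.0, 0.043, 0.0, -0.085, 20], [0.0, 0.175, 0.0, 0.063, 0.0, -0.143, 20], [0.0, 0.233, 0.0, 0.084, 0.0, -0.201, 20], [0.0, 0.291, 0.0, 0.103, 0.0, -0.259, 20], [0.0, 0.349, 0.0, 0.122, 0.0, -0.316, 20], [0.0, 0.349, 0.0, 0.122, 0.0, -0.316, 20], [0.0, 0.349, 0.0, 0.122, 0.0, -0.316, 20], [0.0, 0.419, 0.0, 0.144, 0.0, -0.383, 20], [0.0, 0.419, 0.0, 0.144, 0.0, -0.383, 20]]
[[0.0, 0.0, 0.0, 0.0, 0.0, 0.0, 20], [0.0, 0.0, 0.0, 0.0, 0.0, 0.0, 20], [0.0, 0.0, 0.0, 0.0, 0.0, 0.0, 20], [0.0, 0.0, 0.0, 0.0, 0.0, 0.0, 20], [0.0, 0.0, 0.0, 0.0, 0.0, 0.0, 20]]
return
cmd-meas [0. 0. 0.]
[[0.0, -0.093, 0.0, -0.076, 0.0, 0.055, 20], [0.0, -0.186, 0.0, -0.155, 0.0, 0.111, 20], [0.0, -0.303, 0.0, -0.257, 0.0, 0.181, 20], [0.0, -0.419, 0.0, -0.34, 0.0, 0.223, 20], [0.0, -0.419, 0.0, -0.34, 0.0, 0.223, 20], [0.0, -0.419, 0.0, -0.34, 0.0, 0.223, 20], [0.0, -0.419, 0.0, -0.34, 0.0, 0.223, 70], [0.0, -0.419, 0.0, -0.34, 0.0, 0.223, 70], [0.0, -0.419, 0.0, -0.34, 0.0, 0.223, 70], [0.0, -0.419, 0.0, -0.34, 0.0, 0.223, 70]]
```

Request:
servo_tool(rows=[[0,0.058,0,0.021,0,-0.042,20],[0,0.116,0,0.043,0,-0.085,20],[0,0.175,0,0.063,0,-0.143,20],[0,0.233,0,0.084,0,-0.201,20],[0,0.291,0,0.103,0,-0.259,20],[0,0.349,0,0.122,0,-0.316,20],[0,0.349,0,0.122,0,-0.316,20],[0,0.349,0,0.122,0,-0.316,20],[0,0.419,0,0.144,0,-0.383,20],[0,0.419,0,0.144,0,-0.383,20]])

```text
t: 18.9
ee_pos: [697.3, 144.2, 46.4]
orientation: [-1.678, -1.998, -0.544]
ft_force: [-0.7, -0.6, -1.1]
width: 35.5
grasp_force: 30.0
```

Request:
servo_tool(rows=[[0,0,0,0,0,0,20],[0,0,0,0,0,0,20],[0,-0.093,0,-0.076,0,0.055,20],[0,-0.186,0,-0.155,0,0.111,20],[0,-0.303,0,-0.257,0,0.181,20],[0,-0.419,0,-0.34,0,0.223,20],[0,-0.419,0,-0.34,0,0.223,20],[0,-0.419,0,-0.34,0,0.223,20]])

```text
t: 19.9
ee_pos: [702.5, 117.4, -28.5]
orientation: [-2.019, -2.407, -0.003]
ft_force: [0.2, 1.3, 2.1]
width: 35.9
grasp_force: 30.0
```

Request:
servo_tool(rows=[[0,0,0,0,0,0,20],[0,0,0,0,0,0,70],[0,0,0,0,0,0,70],[0,0,0,0,0,0,70],[0,0,0,0,0,-0.2,70],[0,0,0,0,0,-0.4,70],[0,0,0,0,0,-0.4,70]])

```text
t: 20.78
ee_pos: [705.0, 116.5, 54.6]
orientation: [2.017, 2.402, 0.008]
ft_force: [-0.1, -0.4, -0.8]
width: 70.2
grasp_force: 0.0
```

Run:
```python
from h import *
import os
o=st()
im,d,P=snap('wrist','w5.png'); wristbox(P,29.5,42,(702,117),130,'tube')
h,s,v=cv2.split(cv2.cvtColor(im,cv2.COLOR_RGB2HSV))
m=colmask(im,'yellow')&(P[...,2]<29.3)&(P[...,2]>10)&(P[...,1]<60); rect(P,m,'marker wrist')
im,d,P=snap('scene','s5.png')
m=colmask(im,'yellow')&(P[...,2]<29.3)&(P[...,2]>1)&(P[...,1]<60); rect(P,m,'marker scene')
im,d,P=snap('top')
m=np.zeros((480,640),bool);m[130:260,180:350]=1
rect(P,m&colmask(im,'yellow')&(P[...,2]<29.5)&(P[...,1]<60),'marker top')
m&=(P[...,2]>18)&(P[...,2]<42); k,l,s,c=cv2.connectedComponentsWithStats(m.astype(np.uint8))
for i in range(1,k):
    if s[i,4]>50: rect(P,l==i,'tube?')
os.remove('cmd.json')
```

```text
t 20.77 p [705.  116.5  54.6] R
 [[-0.173  0.985  0.007]
 [ 0.985  0.173  0.001]
 [-0.001  0.007 -1.   ]] w 70.23747449170132 q [ 0.15  0.7   1.49 -0.    0.95 -0.03] F [-0.1 -0.4 -0.8]
tube n 17924 c [646.9 112.8] size [148.5 143.9] long-axis deg 9.6 z [33.5 34.7 35.8]
marker wrist n 952 c [723.3   3.6] size [21.9 22.3] long-axis deg 99.0 z [25.2 26.3 27.4]
marker scene n 328 c [724.2  21.2] size [29.2 68.9] long-axis deg 100.8 z [ 6.3 24.1 27.5]
marker top n 4 c [718.   15.4] size [ 9.9 46.6] long-axis deg 106.7 z [22.1 26.  29.1]
tube? n 515 c [715.6  37.2] size [37.8 91.3] long-axis deg 98.9 z [22.2 31.8 38.4]
tube? n 243 c [544.5  60.7] size [41.5 36.9] long-axis deg 82.4 z [30.2 34.9 38.7]
```

Run:
```python
from h import *
R=yawR(10); a=np.array([-.174,.985]); G=np.array([721.6,8.4]); 
plan([((*G,70),R,50,1),((*G,6),R,50,1),((*G,6),R,12,6),((*(G-55*a),6.5),R,12,0),((*(G-110*a),7),R,12,1),((*(G-110*a),150),R,12,1)],step=58)
```

```text
[[0.0, 0.0, 0.0, -0.275, 0.002, 0.039, 50], [-0.001, 0.0, 0.0, -0.55, 0.005, 0.079, 50], [-0.001, 0.0, 0.0, -0.55, 0.005, 0.079, 50], [-0.001, 0.0, 0.0, -0.55, 0.005, 0.239, 50], [-0.001, 0.0, 0.0, -0.55, 0.005, 0.399, 50], [-0.001, 0.0, 0.0, -0.55, 0.005, 0.399, 50], [-0.001, 0.0, 0.0, -0.55, 0.005, 0.399, 12], [-0.001, 0.0, 0.0, -0.55, 0.005, 0.399, 12], [-0.001, 0.0, 0.0, -0.55, 0.005, 0.399, 12], [-0.001, 0.0, 0.0, -0.55, 0.005, 0.399, 12]]
[[0.0, 0.0, 0.0, 0.0, 0.0, 0.0, 12], [0.0, 0.0, 0.0, 0.0, 0.0, 0.0, 12], [0.0, 0.0, 0.0, 0.0, 0.0, 0.0, 12], [0.0, 0.0, 0.0, -0.275, 0.0, -0.003, 12], [0.0, 0.0, 0.0, -0.55, 0.001, -0.005, 12], [0.0, 0.0, 0.0, -0.55, 0.001, -0.005, 12], [0.0, 0.0, 0.0, -0.55, 0.001, -0.243, 12], [0.0, 0.0, 0.0, -0.55, 0.001, -0.482, 12], [0.0, 0.0, 0.0, -0.55, 0.001, -0.72, 12], [0.0, 0.0, 0.0, -0.55, 0.001, -0.72, 12]]
```

Request:
servo_tool(rows=[[0,0,0,-0.275,0.002,0.039,50],[-0.001,0,0,-0.55,0.005,0.079,50],[-0.001,0,0,-0.55,0.005,0.079,50],[-0.001,0,0,-0.55,0.005,0.239,50],[-0.001,0,0,-0.55,0.005,0.399,50],[-0.001,0,0,-0.55,0.005,0.399,50],[-0.001,0,0,-0.55,0.005,0.399,12],[-0.001,0,0,-0.55,0.005,0.399,12],[-0.001,0,0,-0.55,0.005,0.399,12],[-0.001,0,0,-0.55,0.005,0.399,12]])

```text
t: 22.18
ee_pos: [723.1, 8.2, -27.7]
orientation: [2.018, 2.404, 0.004]
ft_force: [0.1, 1.1, 4.3]
width: 23.6
grasp_force: 30.0
```

Request:
servo_tool(rows=[[0,0,0,0,0,0,12],[0,0,0,0,0,0,12],[0,0,0,0,0,0,12],[0,0,0,0,0,0,12]])

```text
t: 22.68
ee_pos: [723.1, 8.1, -27.7]
orientation: [2.018, 2.404, 0.004]
ft_force: [0.1, 1.0, 6.3]
width: 23.6
grasp_force: 30.0
```

Request:
servo_tool(rows=[[0,0,0,-0.275,0,-0.003,12],[0,0,0,-0.55,0.001,-0.005,12],[0,0,0,-0.55,0.001,-0.005,12],[0,0,0,-0.55,0.001,-0.243,12],[0,0,0,-0.55,0.001,-0.482,12],[0,0,0,-0.55,0.001,-0.72,12],[0,0,0,-0.55,0.001,-0.72,12]])

```text
t: 23.55
ee_pos: [744.1, -99.6, 120.2]
orientation: [2.014, 2.401, 0.009]
ft_force: [0.4, 0.1, -1.2]
width: 23.7
grasp_force: 30.0
```

Run:
```python
from h import *
o=st()
im,d,P=snap('wrist'); m=colmask(im,'yellow')&(P[...,2]>90); rect(P,m,'marker held')
d=np.array([.998,-.061]); tc=np.array([476.7,-284.3]); n=np.array([.061,.998])
Rt=yawR(-93.5); G=tc-50*d-20*n; print(G)
plan([((560,-110,150),yawR(-40),12,0),((*G,150),Rt,12,2),((*G,80),Rt,12,1)],step=58,ang=10.5)
```

```text
t 23.55 p [744.1 -99.6 120.2] R
 [[-0.174  0.985  0.01 ]
 [ 0.985  0.174 -0.001]
 [-0.003  0.009 -1.   ]] w 23.70352189877245 q [-0.15  0.67  1.37  0.    1.09 -0.32] F [ 0.4  0.1 -1.2]
marker held n 23977 c [735.6 -52.6] size [ 23.7 129.3] long-axis deg 100.3 z [173.  174.2 175.3]
[ 425.58 -301.21]
cmd-meas [-1.4 -0.6 -2.3]
[[0.0, 0.0, 0.116, 0.021, -0.18, 0.0, 12], [0.0, 0.0, 0.233, 0.043, -0.36, 0.0, 12], [0.0, 0.0, 0.349, 0.064, -0.539, 0.0, 12], [0.0, 0.0, 0.465, 0.086, -0.719, 0.0, 12], [0.0, 0.0, 0.581, 0.107, -0.899, -0.001, 12]]
[[0.0, 0.0, 0.104, -0.194, 0.017, 0.0, 12], [0.0, 0.0, 0.208, -0.388, 0.033, 0.0, 12], [0.0, 0.0, 0.312, -0.582, 0.05, 0.0, 12], [0.0, 0.0, 0.415, -0.776, 0.066, 0.0, 12], [0.0, 0.0, 0.519, -0.97, 0.083, 0.0, 12]]
[[0.0, 0.0, 0.104, -0.127, 0.148, 0.0, 12], [0.0, 0.0, 0.104, -0.127, 0.148, 0.0, 12], [0.0, 0.0, 0.104, -0.127, 0.148, 0.0, 12], [0.0, 0.0, 0.104, -0.127, 0.148, 0.175, 12], [0.0, 0.0, 0.104, -0.127, 0.148, 0.35, 12], [0.0, 0.0, 0.104, -0.127, 0.148, 0.35, 12]]
```

Request:
servo_tool(rows=[[0,0,0.116,0.021,-0.18,0,12],[0,0,0.233,0.043,-0.36,0,12],[0,0,0.349,0.064,-0.539,0,12],[0,0,0.465,0.086,-0.719,0,12],[0,0,0.581,0.107,-0.899,-0.001,12]])

```text
t: 24.22
ee_pos: [557.5, -109.4, 113.0]
orientation: [-2.849, -1.321, 0.002]
ft_force: [-0.1, 0.0, -0.2]
width: 23.9
grasp_force: 30.0
```

Request:
servo_tool(rows=[[0,0,0.104,-0.194,0.017,0,12],[0,0,0.208,-0.388,0.033,0,12],[0,0,0.312,-0.582,0.05,0,12],[0,0,0.415,-0.776,0.066,0,12],[0,0,0.519,-0.97,0.083,0,12]])

```text
t: 24.85
ee_pos: [446.5, -269.3, 113.1]
orientation: [-3.137, -0.142, 0.001]
ft_force: [0.1, -0.3, -0.3]
width: 24.0
grasp_force: 30.0
```

Request:
servo_tool(rows=[[0,0,0.104,-0.127,0.148,0,12],[0,0,0.104,-0.127,0.148,0,12],[0,0,0.104,-0.127,0.148,0,12],[0,0,0.104,-0.127,0.148,0.175,12],[0,0,0.104,-0.127,0.148,0.35,12],[0,0,0.104,-0.127,0.148,0.35,12]])

```text
t: 25.6
ee_pos: [424.8, -299.0, 42.4]
orientation: [-3.137, 0.092, 0.005]
ft_force: [-1.1, 0.6, 0.7]
width: 23.6
grasp_force: 30.0
```

Run:
```python
from h import *
o=st()
im,d,P=snap('wrist'); rect(P,colmask(im,'yellow')&(P[...,2]>65),'held'); rect(P,colmask(im,'red')&(P[...,2]>40)&(P[...,2]<70)&(P[...,1]<-200),'red in tote')
G=(425.6,-301.2); Rt=yawR(-93.5)
plan([((*G,44),Rt,12,1),((*G,44),Rt,34,2),((*G,150),Rt,34,1)])
```

```text
t 25.6 p [ 424.8 -299.    42.4] R
 [[ 0.998 -0.059 -0.003]
 [-0.059 -0.998  0.004]
 [-0.003 -0.003 -1.   ]] w 23.55841635004083 q [-0.64  0.49  1.95  0.    0.71  0.99] F [-1.1  0.6  0.7]
held n 24562 c [ 466.8 -300.8] size [ 25.3 141.8] long-axis deg 176.8 z [95.  96.5 97.6]
red in tote n 16729 c [ 472.6 -261.7] size [ 24.5 129.4] long-axis deg 176.5 z [52.3 58.5 59.7]
cmd-meas [-0.2 -1.2  1.2]
[[0.0, 0.0, 0.0, 0.0, 0.0, 0.18, 12], [0.0, 0.0, 0.0, 0.0, 0.0, 0.18, 12], [0.0, 0.0, 0.0, 0.0, 0.0, 0.18, 34], [0.0, 0.0, 0.0, 0.0, 0.0, 0.18, 34], [0.0, 0.0, 0.0, 0.0, 0.0, 0.18, 34], [0.0, 0.0, 0.0, 0.0, 0.0, 0.004, 34], [0.0, 0.0, 0.0, 0.0, 0.0, -0.173, 34], [0.0, 0.0, 0.0, 0.0, 0.0, -0.35, 34], [0.0, 0.0, 0.0, 0.0, 0.0, -0.35, 34]]
```

Request:
servo_tool(rows=[[0,0,0,0,0,0.18,12],[0,0,0,0,0,0.18,12],[0,0,0,0,0,0.18,34],[0,0,0,0,0,0.18,34],[0,0,0,0,0,0.18,34],[0,0,0,0,0,0.004,34],[0,0,0,0,0,-0.173,34],[0,0,0,0,0,-0.35,34],[0,0,0,0,0,-0.35,34]])

```text
t: 26.78
ee_pos: [427.9, -302.9, 117.7]
orientation: [3.137, -0.096, 0.011]
ft_force: [0.5, 0.4, -0.1]
width: 34.1
grasp_force: 0.0
```

Run:
```python
from h import *
o=st()
im,d,P=snap('wrist'); rect(P,colmask(im,'yellow')&(P[...,2]>30)&(P[...,2]<70),'yellow in tote')
im,d,P=snap('top')
m=np.zeros((480,640),bool);m[130:330,180:330]=1
m&=(P[...,2]>15)&(P[...,2]<42)&(P[...,1]>30); k,l,s,c=cv2.connectedComponentsWithStats(m.astype(np.uint8))
for i in range(1,k):
    if s[i,4]>150: rect(P,l==i,'obj')
C=(415.1,165.2);R=yawR(-9.5)
plan([((470,-60,150),yawR(-50),50,0),((*C,100),R,50,1),((*C,4),R,50,1),((*C,4),R,12,5),((*C,150),R,12,1)],step=58,ang=10.5)
```

```text
t 26.77 p [ 427.9 -302.9  117.7] R
 [[ 0.998 -0.061  0.007]
 [-0.061 -0.998 -0.004]
 [ 0.007  0.003 -1.   ]] w 34.14320479404722 q [-0.64  0.37  1.91  0.    0.86  0.99] F [ 0.5  0.4 -0.1]
yellow in tote n 7883 c [ 473.9 -303.3] size [ 24.6 128.8] long-axis deg 176.5 z [57.1 58.5 59.7]
obj n 1132 c [702.  115.7] size [ 38.3 160.3] long-axis deg 99.4 z [26.6 34.5 39.2]
obj n 1072 c [578.8 130.3] size [160.5  36.8] long-axis deg 80.6 z [29.8 35.1 39.1]
obj n 565 c [415.1 164.9] size [130.1  24.2] long-axis deg 80.5 z [18.1 22.6 27.2]
cmd-meas [-0.4  0.3  0.2]
[[0.0, 0.0, -0.101, 0.03, -0.243, 0.0, 50], [0.0, 0.0, -0.202, 0.059, -0.487, 0.0, 50], [0.0, 0.0, -0.304, 0.089, -0.73, 0.0, 50], [0.0, 0.0, -0.405, 0.118, -0.974, 0.0, 50]]
[[0.0, 0.0, -0.101, 0.163, -0.183, 0.0, 50], [0.0, 0.0, -0.195, 0.233, -0.404, 0.05, 50], [0.0, 0.0, -0.29, 0.304, -0.625, 0.1, 50], [0.0, 0.0, -0.384, 0.374, -0.846, 0.15, 50]]
[[0.0, 0.0, -0.094, 0.179, -0.147, 0.05, 50], [0.0, 0.0, -0.188, 0.358, -0.294, 0.1, 50], [0.0, 0.0, -0.188, 0.358, -0.294, 0.1, 50], [0.0, 0.0, -0.188, 0.358, -0.295, 0.34, 50], [0.0, 0.0, -0.188, 0.358, -0.295, 0.58, 50], [0.0, 0.0, -0.188, 0.358, -0.295, 0.58, 50], [0.0, 0.0, -0.188, 0.358, -0.295, 0.58, 12], [0.0, 0.0, -0.188, 0.358, -0.295, 0.58, 12], [0.0, 0.0, -0.188, 0.358, -0.295, 0.58, 12], [0.0, 0.0, -0.188, 0.358, -0.295, 0.58, 12]]
[[0.0, 0.0, 0.0, 0.0, 0.0, 0.0, 12], [0.0, 0.0, 0.0, 0.0, 0.0, 0.0, 12], [0.0, 0.0, 0.0, 0.0, 0.0, -0.244, 12], [0.0, 0.0, 0.0, 0.0, 0.001, -0.487, 12], [0.0, 0.0, 0.0, 0.0, 0.001, -0.73, 12], [0.0, 0.0, 0.0, 0.0, 0.001, -0.73, 12]]
```

Request:
servo_tool(rows=[[0,0,-0.101,0.03,-0.243,0,50],[0,0,-0.202,0.059,-0.487,0,50],[0,0,-0.304,0.089,-0.73,0,50],[0,0,-0.405,0.118,-0.974,0,50]])

```text
t: 27.38
ee_pos: [460.6, -106.9, 113.4]
orientation: [-3.023, -0.855, 0.0]
ft_force: [1.1, -0.8, 0.3]
width: 49.9
grasp_force: 0.0
```

Request:
servo_tool(rows=[[0,0,-0.101,0.163,-0.183,0,50],[0,0,-0.195,0.233,-0.404,0.05,50],[0,0,-0.29,0.304,-0.625,0.1,50],[0,0,-0.384,0.374,-0.846,0.15,50]])

```text
t: 27.88
ee_pos: [436.0, 76.1, 83.2]
orientation: [2.656, 1.678, -0.001]
ft_force: [-0.4, 0.7, 0.4]
width: 49.8
grasp_force: 0.0
```

Request:
servo_tool(rows=[[0,0,-0.094,0.179,-0.147,0.05,50],[0,0,-0.188,0.358,-0.294,0.1,50],[0,0,-0.188,0.358,-0.294,0.1,50],[0,0,-0.188,0.358,-0.295,0.34,50],[0,0,-0.188,0.358,-0.295,0.58,50],[0,0,-0.188,0.358,-0.295,0.58,50],[0,0,-0.188,0.358,-0.295,0.58,12],[0,0,-0.188,0.358,-0.295,0.58,12],[0,0,-0.188,0.358,-0.295,0.58,12],[0,0,-0.188,0.358,-0.295,0.58,12]])

```text
t: 29.12
ee_pos: [416.0, 164.9, -30.8]
orientation: [2.397, 2.028, 0.004]
ft_force: [-0.8, -1.4, 3.4]
width: 24.0
grasp_force: 30.0
```

Request:
servo_tool(rows=[[0,0,0,0,0,0,12],[0,0,0,0,0,0,12],[0,0,0,0,0,0,12],[0,0,0,0,0,-0.244,12],[0,0,0,0,0.001,-0.487,12],[0,0,0,0,0.001,-0.73,12],[0,0,0,0,0.001,-0.73,12]])

```text
t: 30.0
ee_pos: [418.1, 166.0, 118.0]
orientation: [2.395, 2.027, 0.014]
ft_force: [0.2, -0.0, -1.6]
width: 24.1
grasp_force: 30.0
```

Run:
```python
from h import *
o=st()
im,d,P=snap('wrist'); rect(P,colmask(im,'blue')&(P[...,2]>90),'held')
Rt=yawR(-93.5); G=(476.7,-283)
plan([((470,-60,150),yawR(-50),12,0),((*G,150),Rt,12,2),((*G,95),Rt,12,1)],step=58,ang=10.5)
```

```text
t 30.0 p [418.1 166.  118. ] R
 [[ 0.166  0.986  0.009]
 [ 0.986 -0.166  0.003]
 [ 0.004  0.009 -1.   ]] w 24.145345275519865 q [ 0.35  0.27  2.06 -0.    0.8   0.52] F [ 0.2 -0.  -1.6]
held n 16031 c [417.5 165.5] size [128.6  24.9] long-axis deg 80.1 z [170.  171.3 172.4]
cmd-meas [-1.5 -0.1 -1.2]
[[0.0, 0.0, 0.118, -0.266, 0.114, 0.0, 12], [0.0, 0.0, 0.235, -0.533, 0.229, 0.0, 12], [0.0, 0.0, 0.353, -0.799, 0.343, 0.0, 12]]
[[0.0, 0.0, 0.118, -0.172, 0.233, 0.0, 12], [0.0, 0.0, 0.219, -0.339, 0.381, 0.0, 12], [0.0, 0.0, 0.32, -0.506, 0.529, 0.0, 12], [0.0, 0.0, 0.421, -0.673, 0.677, 0.0, 12], [0.0, 0.0, 0.523, -0.84, 0.825, 0.0, 12]]
[[0.0, 0.0, 0.101, -0.013, 0.223, 0.0, 12], [0.0, 0.0, 0.101, -0.013, 0.223, 0.0, 12], [0.0, 0.0, 0.101, -0.013, 0.223, 0.0, 12], [0.0, 0.0, 0.101, -0.013, 0.223, 0.275, 12], [0.0, 0.0, 0.101, -0.013, 0.223, 0.275, 12]]
```

Request:
servo_tool(rows=[[0,0,0.118,-0.266,0.114,0,12],[0,0,0.235,-0.533,0.229,0,12],[0,0,0.353,-0.799,0.343,0,12]])

```text
t: 30.42
ee_pos: [455.8, -5.4, 113.2]
orientation: [-2.849, -1.324, 0.001]
ft_force: [1.2, 0.2, 0.1]
width: 23.8
grasp_force: 30.0
```

Request:
servo_tool(rows=[[0,0,0.118,-0.172,0.233,0,12],[0,0,0.219,-0.339,0.381,0,12],[0,0,0.32,-0.506,0.529,0,12],[0,0,0.421,-0.673,0.677,0,12],[0,0,0.523,-0.84,0.825,0,12]])

```text
t: 31.05
ee_pos: [474.4, -239.5, 112.7]
orientation: [-3.137, -0.134, 0.001]
ft_force: [1.0, -0.1, 0.3]
width: 23.7
grasp_force: 30.0
```

Request:
servo_tool(rows=[[0,0,0.101,-0.013,0.223,0,12],[0,0,0.101,-0.013,0.223,0,12],[0,0,0.101,-0.013,0.223,0,12],[0,0,0.101,-0.013,0.223,0.275,12],[0,0,0.101,-0.013,0.223,0.275,12]])

```text
t: 31.68
ee_pos: [473.9, -280.0, 56.3]
orientation: [-3.135, 0.092, 0.009]
ft_force: [-0.3, 0.4, 0.0]
width: 23.6
grasp_force: 30.0
```

Run:
```python
from h import *
o=st()
im,d,P=snap('wrist'); rect(P,colmask(im,'blue')&(P[...,2]>75),'held'); rect(P,(np.abs(P[...,2]-91)<3)&(P[...,1]<-200),'rim')
```

```text
t 31.68 p [ 473.9 -280.    56.3] R
 [[ 0.998 -0.059 -0.006]
 [-0.059 -0.998  0.005]
 [-0.006 -0.005 -1.   ]] w 23.631614904253496 q [-0.56  0.5   1.87  0.    0.78  1.07] F [-0.3  0.4  0. ]
held n 16166 c [ 473.9 -279.8] size [ 25.1 129.3] long-axis deg 177.3 z [108.2 109.6 110.7]
rim n 9642 c [ 478.2 -286.2] size [120.7 170.2] long-axis deg 176.3 z [88.8 90.4 91.6]
```

Request:
servo_tool(rows=[[0,0,0,0,0,0.115,12],[0,0,0,0,0,0.115,12],[0,0,0,0,0,0.115,34],[0,0,0,0,0,0.115,34],[0,0,0,0,0,0.115,34],[0,0,0,0,0,-0.1,34],[0,0,0,0,0,-0.275,34],[0,0,0,0,0,-0.275,34]])

```text
t: 32.72
ee_pos: [479.0, -284.6, 117.7]
orientation: [3.137, -0.096, 0.011]
ft_force: [-0.1, 0.7, 0.6]
width: 33.7
grasp_force: 0.0
```

```bash
rm cmd.json
python3 - <<'E'
from h import *
o=st()
im,d,P=snap('wrist','w6.png'); 
for c in('red','yellow','blue'): rect(P,colmask(im,c)&(P[...,2]>30)&(P[...,2]<100)&(P[...,1]<-200),c)
rect(P,(np.abs(P[...,2]-91)<3)&(P[...,1]<-200),'rim')
# push: behind tote rear wall
d=np.array([.998,-.061]); B=np.array([476.7,-284.3])
R=yawR(-3.5-90)
S=B-130*d
print(S)
plan([((*(B-100*d),150),R,0,0),((*S,150),R,0,1),((*S,55),R,0,1)],step=55)
E
```

```text
t 32.73 p [ 479.  -284.6  117.7] R
 [[ 0.998 -0.061  0.007]
 [-0.061 -0.998 -0.003]
 [ 0.007  0.003 -1.   ]] w 33.70505821170653 q [-0.56  0.41  1.84  0.    0.89  1.07] F [-0.1  0.7  0.6]
red n 5045 c [ 468.2 -257.7] size [ 22.9 139.1] long-axis deg 176.6 z [57.2 58.6 59.7]
yellow n 5162 c [ 474.1 -306.1] size [ 19.2 128.6] long-axis deg 176.7 z [57.4 58.6 59.8]
blue n 9433 c [ 482.8 -374.4] size [166.9 220.4] long-axis deg 90.5 z [33.6 82.4 83.7]
rim n 5458 c [ 525.7 -287.7] size [152.6 177.7] long-axis deg 176.5 z [88.8 90.4 91.7]
[ 346.96 -276.37]
[[0.0, -0.002, 0.0, -0.254, 0.003, 0.003, 0], [0.001, -0.003, 0.0, -0.507, 0.005, 0.007, 0], [0.001, -0.003, 0.0, -0.657, 0.005, 0.006, 0], [0.001, -0.003, 0.0, -0.657, 0.005, 0.006, 0], [0.001, -0.003, 0.0, -0.658, 0.005, 0.244, 0], [0.001, -0.003, 0.0, -0.659, 0.005, 0.481, 0], [0.001, -0.003, 0.0, -0.659, 0.005, 0.481, 0]]
```

Request:
servo_tool(rows=[[0,-0.002,0,-0.254,0.003,0.003,0],[0.001,-0.003,0,-0.507,0.005,0.007,0],[0.001,-0.003,0,-0.657,0.005,0.006,0],[0.001,-0.003,0,-0.657,0.005,0.006,0],[0.001,-0.003,0,-0.658,0.005,0.244,0],[0.001,-0.003,0,-0.659,0.005,0.481,0],[0.001,-0.003,0,-0.659,0.005,0.481,0]])

```text
t: 33.65
ee_pos: [344.3, -274.5, 15.4]
orientation: [-3.134, 0.095, 0.013]
ft_force: [0.4, -0.5, -0.7]
width: 0.6
grasp_force: 0.0
```

Request:
servo_tool(rows=[[0,0,0,0.1,0,0,0],[0,0,0,0.2,0,0,0],[0,0,0,0.3,0,0,0],[0,0,0,0.4,0,0,0],[0,0,0,0.5,0,0,0],[0,0,0,0.6,0,0,0],[0,0,0,0.7,0,0,0],[0,0,0,0.8,0,0,0],[0,0,0,0.9,0,0,0],[0,0,0,0.95,0,0,0]])

```text
t: 34.9
ee_pos: [537.4, -288.0, 18.3]
orientation: [-3.139, 0.095, 0.002]
ft_force: [-1.4, 0.1, 1.2]
width: 0.7
grasp_force: 0.6
```

Run:
```python
from h import *
o=st()
im,d,P=snap('top')
m=np.zeros((480,640),bool); m[130:325,395:470]=True
for c in('red','yellow','blue'): rect(P,m&colmask(im,c)&(P[...,2]>40),c)
d=np.array([.998,-.061]); n=np.array([.061,.998]); r=P[...,:2]-np.array([476.7,-284.3]); s=r@d; w=r@n
k=m&(np.abs(w)<40)&(P[...,2]>83)&(P[...,2]<100); h,e=np.histogram(s[k],bins=range(-100,320,4)); print('rim x-walls',[(int(b),int(q)) for b,q in zip(e,h) if q>5])
k=m&(np.abs(w)<40)&(P[...,2]>104)&(P[...,2]<125); h,e=np.histogram(s[k],bins=range(100,320,2)); print('end wall',[(int(b),int(q)) for b,q in zip(e,h) if q>5])
```

```text
t 34.9 p [ 537.4 -288.    18.3] R
 [[ 0.998 -0.06  -0.001]
 [-0.06  -0.998  0.001]
 [-0.001 -0.001 -1.   ]] w 0.7405179973640417 q [-0.51  0.63  1.75  0.    0.77  1.12] F [-1.4  0.1  1.2]
red n 344 c [ 630.7 -268.7] size [ 20.7 111.9] long-axis deg 176.9 z [53.9 58.7 63.1]
yellow n 105 c [ 638.4 -299.4] size [ 31.7 108. ] long-axis deg 145.0 z [53.9 58.3 62.6]
blue n 380 c [ 622.1 -277.8] size [ 40.7 138.5] long-axis deg 157.0 z [78.5 82.4 87. ]
rim x-walls [(136, 9), (144, 6), (148, 10), (152, 9), (156, 9), (160, 8), (164, 7), (168, 7), (180, 11), (184, 6), (188, 11), (192, 6), (196, 6), (200, 8), (204, 12), (208, 6), (236, 63), (240, 15), (276, 10), (280, 48)]
end wall [(278, 9), (280, 36), (282, 33), (284, 36), (286, 32), (288, 29), (290, 25), (292, 6)]
```

Request:
servo_tool(rows=[[0,0,0,0.05,0,0,0],[0,0,0,0.1,0,0,0],[0,0,0,0.14,0,0,0],[0,0,0,0.16,0,0,0],[0,0,0,0.175,0,0,0],[0,0,0,0.185,0,0,0],[0,0,0,0.195,0,0,0],[0,0,0,0.2,0,0,0]])

```text
t: 35.95
ee_pos: [575.4, -290.5, 17.8]
orientation: [-3.139, 0.096, 0.004]
ft_force: [-0.7, 0.2, -0.3]
width: 0.3
grasp_force: 0.2
```

Request:
servo_tool(rows=[[0,0,0,0.005,0,0,0],[0,0,0,0.01,0,0,0],[0,0,0,0.015,0,0,0],[0,0,0,0.015,0,0,0]])

```text
t: 36.45
ee_pos: [575.9, -290.4, 17.8]
orientation: [-3.138, 0.096, 0.01]
ft_force: [-10.0, 0.2, 6.8]
width: 0.4
grasp_force: 4.7
```

Request:
servo_tool(rows=[[0,0,0,-0.05,0,0,0],[0,0,0,-0.15,0,0,0],[0,0,0,-0.25,0,-0.2,0],[0,0,0,-0.25,0,-0.48,0],[0,0,0,-0.25,0,-0.48,0]])

```text
t: 37.08
ee_pos: [531.5, -289.4, 118.4]
orientation: [3.138, -0.096, 0.009]
ft_force: [-0.2, 0.0, 0.1]
width: 0.5
grasp_force: 0.0
```

```bash
rm -f cmd.json
python3 - <<'E'
from h import *
o=st()
im,d,P=snap('top','t7.png')
m=np.zeros((480,640),bool); m[130:325,395:470]=True
d=np.array([.998,-.061]); n=np.array([.061,.998]); r=P[...,:2]-np.array([476.7,-284.3]); s=r@d; w=r@n
k=m&(np.abs(w)<40)&(P[...,2]>86)&(P[...,2]<95)&(s>80); h,e=np.histogram(s[k],bins=range(80,320,4)); print('rim x-walls',[(int(b),int(q)) for b,q in zip(e,h) if q>5])
m=np.zeros((480,640),bool);m[130:270,180:330]=1
m&=(P[...,2]>27)&(P[...,2]<42)&(P[...,1]>30); k,l,s,c=cv2.connectedComponentsWithStats(m.astype(np.uint8))
for i in range(1,k):
    if s[i,4]>150: rect(P,l==i,'obj')
R=yawR(-9.4); C=(578.8,130.3)
plan([((540,-80,150),yawR(-50),60,0),((*C,110),R,60,1),((*C,5),R,60,1),((*C,5),R,20,5)],step=58,ang=10.5)
E
```

```text
t 37.08 p [ 531.5 -289.4  118.4] R
 [[ 0.998 -0.061  0.006]
 [-0.061 -0.998 -0.003]
 [ 0.006  0.002 -1.   ]] w 0.5487148643318178 q [-0.52  0.47  1.73  0.    0.93  1.11] F [-0.2  0.   0.1]
rim x-walls [(108, 22), (112, 19), (272, 15), (276, 55), (280, 27)]
obj n 1073 c [702.7 115.7] size [ 38.3 159.8] long-axis deg 99.7 z [30.  34.8 39.3]
obj n 1054 c [579.  130.4] size [160.4  36.8] long-axis deg 80.7 z [30.  34.7 39.4]
[[0.0, 0.0, -0.101, -0.003, -0.208, 0.002, 60], [0.0, -0.001, -0.202, -0.006, -0.416, 0.003, 60], [0.001, -0.001, -0.304, -0.009, -0.625, 0.005, 60], [0.001, -0.001, -0.405, -0.012, -0.833, 0.007, 60]]
[[0.0, 0.0, -0.101, 0.116, -0.173, 0.002, 60], [0.0, 0.0, -0.219, 0.294, -0.372, 0.052, 60], [0.0, 0.0, -0.337, 0.472, -0.571, 0.102, 60], [0.0, 0.0, -0.456, 0.65, -0.771, 0.152, 60], [0.0, 0.0, -0.574, 0.828, -0.97, 0.202, 60], [0.0, 0.0, -0.574, 0.828, -0.97, 0.202, 60], [0.0, 0.0, -0.574, 0.828, -0.97, 0.465, 60], [0.0, 0.0, -0.574, 0.828, -0.97, 0.727, 60], [0.0, 0.0, -0.574, 0.828, -0.97, 0.727, 60], [0.0, 0.0, -0.574, 0.828, -0.97, 0.727, 20]]
[[0.0, 0.0, 0.0, 0.0, 0.0, 0.0, 20], [0.0, 0.0, 0.0, 0.0, 0.0, 0.0, 20], [0.0, 0.0, 0.0, 0.0, 0.0, 0.0, 20], [0.0, 0.0, 0.0, 0.0, 0.0, 0.0, 20], [0.0, 0.0, 0.0, 0.0, 0.0, 0.0, 20]]
```

Request:
servo_tool(rows=[[0,0,-0.101,-0.003,-0.208,0.002,60],[0,-0.001,-0.202,-0.006,-0.416,0.003,60],[0.001,-0.001,-0.304,-0.009,-0.625,0.005,60],[0.001,-0.001,-0.405,-0.012,-0.833,0.007,60]])

```text
t: 37.62
ee_pos: [535.3, -119.6, 111.0]
orientation: [-3.018, -0.854, 0.008]
ft_force: [0.6, 0.3, -0.5]
width: 36.6
grasp_force: 0.0
```

Request:
servo_tool(rows=[[0,0,-0.101,0.116,-0.173,0.002,60],[0,0,-0.219,0.294,-0.372,0.052,60],[0,0,-0.337,0.472,-0.571,0.102,60],[0,0,-0.456,0.65,-0.771,0.152,60],[0,0,-0.574,0.828,-0.97,0.202,60],[0,0,-0.574,0.828,-0.97,0.202,60],[0,0,-0.574,0.828,-0.97,0.202,60],[0,0,-0.574,0.828,-0.97,0.465,60],[0,0,-0.574,0.828,-0.97,0.727,60],[0,0,-0.574,0.828,-0.97,0.727,60]])

```text
t: 38.88
ee_pos: [575.7, 129.0, -34.1]
orientation: [-2.394, -2.025, 0.005]
ft_force: [-0.4, 0.6, 0.0]
width: 60.1
grasp_force: 0.0
```

Request:
servo_tool(rows=[[0,0,0,0,0,0,20],[0,0,0,0,0,0,20],[0,0,0,0,0,0,20],[0,0,0,0,0,0,20],[0,0,0,0,0,0,20],[0,0,0,0,0,0,20]])

```text
t: 39.62
ee_pos: [576.7, 130.7, -31.6]
orientation: [-2.392, -2.03, 0.002]
ft_force: [-0.9, -3.7, 6.5]
width: 35.8
grasp_force: 30.0
```

Run:
```python
from h import *
o=st()
R0=yawR(-9.4); C=np.array((578.8,130.3)); R=yawR(-3.1); tc=np.array([499.7,394.1]); ex=np.array([.9985,-.054]); D=tc-50*ex; print(D)
plan([((*C,110),R0,20,1),((*D,110),R,20,2),((*D,12),R,20,1),((*D,12),R,52,3),((*D,110),R,52,1)],step=55)
```

```text
t 39.62 p [576.7 130.7 -31.6] R
 [[ 0.163  0.987 -0.004]
 [ 0.987 -0.163  0.003]
 [ 0.002 -0.004 -1.   ]] w 35.787006314927424 q [0.2  0.69 1.8  0.01 0.66 0.36] F [-0.9 -3.7  6.5]
[449.775 396.8  ]
cmd-meas [ 2.2 -0.4  1.7]
[[0.0, 0.0, 0.0, 0.0, 0.0, -0.262, 20], [0.0, 0.0, 0.0, 0.0, 0.0, -0.525, 20], [0.0, 0.0, 0.0, 0.0, 0.0, -0.525, 20], [0.0, 0.0, -0.012, 0.202, -0.142, -0.525, 20], [0.0, 0.0, -0.024, 0.403, -0.285, -0.525, 20], [0.0, 0.0, -0.036, 0.605, -0.427, -0.525, 20], [0.0, 0.0, -0.049, 0.807, -0.569, -0.525, 20]]
[[0.0, 0.0, -0.012, 0.211, -0.127, 0.001, 20], [0.0, 0.0, -0.024, 0.423, -0.254, 0.001, 20], [0.0, 0.0, -0.024, 0.423, -0.254, 0.001, 20], [0.0, 0.0, -0.024, 0.423, -0.254, 0.001, 20], [0.0, 0.0, -0.024, 0.422, -0.254, 0.246, 20], [0.0, 0.0, -0.024, 0.422, -0.254, 0.491, 20], [0.0, 0.0, -0.024, 0.422, -0.254, 0.491, 20], [0.0, 0.0, -0.024, 0.422, -0.254, 0.491, 52], [0.0, 0.0, -0.024, 0.422, -0.254, 0.491, 52], [0.0, 0.0, -0.024, 0.422, -0.254, 0.491, 52]]
[[0.0, 0.0, 0.0, 0.0, 0.0, 0.0, 52], [0.0, 0.0, 0.0, 0.001, 0.0, -0.245, 52], [0.0, 0.0, 0.0, 0.001, 0.0, -0.49, 52], [0.0, 0.0, 0.0, 0.001, 0.0, -0.49, 52]]
```

Request:
servo_tool(rows=[[0,0,0,0,0,-0.262,20],[0,0,0,0,0,-0.525,20],[0,0,0,0,0,-0.525,20],[0,0,-0.012,0.202,-0.142,-0.525,20],[0,0,-0.024,0.403,-0.285,-0.525,20],[0,0,-0.036,0.605,-0.427,-0.525,20],[0,0,-0.049,0.807,-0.569,-0.525,20]])

```text
t: 40.5
ee_pos: [489.0, 309.3, 72.2]
orientation: [-2.314, -2.116, 0.005]
ft_force: [1.1, 0.8, 0.3]
width: 35.8
grasp_force: 30.0
```

Request:
servo_tool(rows=[[0,0,-0.012,0.211,-0.127,0.001,20],[0,0,-0.024,0.423,-0.254,0.001,20],[0,0,-0.024,0.423,-0.254,0.001,20],[0,0,-0.024,0.423,-0.254,0.001,20],[0,0,-0.024,0.422,-0.254,0.15,20],[0,0,-0.024,0.422,-0.254,0.15,20]])

```text
t: 41.25
ee_pos: [446.6, 394.4, 42.0]
orientation: [-2.279, -2.155, 0.01]
ft_force: [-0.1, 0.3, 0.0]
width: 35.8
grasp_force: 30.0
```

Run:
```python
from h import *
o=st()
im,d,P=snap('wrist'); rect(P,(P[...,2]>90)&(P[...,2]<125)&(np.hypot(P[...,0]-450,P[...,1]-397)<100),'held'); 
z=P[...,2];rect(P,(z>36)&(z<43),'tray rim')
```

```text
t 41.25 p [446.6 394.4  42. ] R
 [[ 0.056  0.998 -0.008]
 [ 0.998 -0.056 -0.001]
 [-0.001 -0.008 -1.   ]] w 35.762746050179274 q [0.7  0.58 1.77 0.01 0.8  0.75] F [-0.1  0.3  0. ]
held n 37783 c [448.4 407.4] size [132.5  58.5] long-axis deg 86.7 z [107.2 108.3 110.9]
tray rim n 8562 c [500.5 393. ] size [200.7 220.5] long-axis deg 176.9 z [36.6 38.3 39.6]
```

Request:
servo_tool(rows=[[0,0,0,0,0,0.2,20],[0,0,0,0,0,0.33,20],[0,0,0,0,0,0.33,20],[0,0,0,0,0,0.33,52],[0,0,0,0,0,0.33,52],[0,0,0,0,0,0.33,52],[0,0,0,0,0,0,52],[0,0,0,0,0,-0.15,52],[0,0,0,0,0,-0.15,52]])

```text
t: 42.42
ee_pos: [449.7, 398.7, 77.5]
orientation: [-2.277, -2.158, -0.008]
ft_force: [-0.7, 0.3, 0.6]
width: 52.1
grasp_force: 0.0
```

```bash
rm cmd.json
python3 - <<'E'
from h import *
o=st()
im,d,P=snap('wrist'); rect(P,(P[...,2]>30)&(P[...,2]<50)&(np.hypot(P[...,0]-450,P[...,1]-397)<85)&(np.abs(P[...,0]-450)<35),'tube red in tray')
R=yawR(9.7); C=(702.6,115.8)
plan([((600,260,150),yawR(3),60,0),((*C,110),R,60,2),((*C,6),R,60,1)],step=58,ang=10.5)
E
```

```text
t 42.42 p [449.7 398.7  77.5] R
 [[ 0.054  0.999  0.001]
 [ 0.999 -0.054  0.007]
 [ 0.007  0.    -1.   ]] w 52.13638508378128 q [0.7  0.53 1.76 0.01 0.85 0.75] F [-0.7  0.3  0.6]
tube red in tray n 15525 c [448.3 399.1] size [154.   36.8] long-axis deg 86.7 z [37.6 38.7 39.9]
[[0.0, -0.001, -0.018, -0.162, 0.198, -0.049, 60], [-0.001, -0.002, -0.035, -0.324, 0.396, -0.099, 60], [-0.001, -0.002, -0.053, -0.486, 0.593, -0.148, 60], [-0.001, -0.003, -0.071, -0.648, 0.791, -0.197, 60], [-0.001, -0.003, -0.09, -0.822, 0.929, -0.149, 60]]
[[0.0, 0.0, -0.02, -0.19, 0.113, 0.05, 60], [0.0, 0.0, -0.039, -0.38, 0.227, 0.1, 60], [0.0, 0.0, -0.059, -0.57, 0.34, 0.15, 60], [0.0, 0.0, -0.059, -0.57, 0.34, 0.15, 60], [0.0, 0.0, -0.059, -0.57, 0.34, 0.15, 60], [0.0, 0.0, -0.059, -0.57, 0.34, 0.41, 60], [0.0, 0.0, -0.059, -0.57, 0.34, 0.67, 60], [0.0, 0.0, -0.059, -0.57, 0.34, 0.67, 60]]
```

Request:
servo_tool(rows=[[0,-0.001,-0.018,-0.162,0.198,-0.049,60],[-0.001,-0.002,-0.035,-0.324,0.396,-0.099,60],[-0.001,-0.002,-0.053,-0.486,0.593,-0.148,60],[-0.001,-0.003,-0.071,-0.648,0.791,-0.197,60],[-0.001,-0.003,-0.09,-0.822,0.929,-0.149,60]])

```text
t: 43.1
ee_pos: [626.4, 221.7, 102.5]
orientation: [-2.129, -2.31, 0.003]
ft_force: [0.1, 0.9, -0.5]
width: 59.4
grasp_force: 0.0
```

Request:
servo_tool(rows=[[0,0,-0.02,-0.19,0.113,0.05,60],[0,0,-0.039,-0.38,0.227,0.1,60],[0,0,-0.059,-0.57,0.34,0.15,60],[0,0,-0.059,-0.57,0.34,0.15,60],[0,0,-0.059,-0.57,0.34,0.15,60],[0,0,-0.059,-0.57,0.34,0.41,60],[0,0,-0.059,-0.57,0.34,0.66,60],[0,0,-0.059,-0.57,0.34,0.66,60]])

```text
t: 44.1
ee_pos: [697.9, 115.5, -32.5]
orientation: [-2.02, -2.399, 0.012]
ft_force: [-0.4, -0.4, 0.1]
width: 59.9
grasp_force: 0.0
```

Request:
servo_tool(rows=[[0,0,0,0,0,0,20],[0,0,0,0,0,0,20],[0,0,0,0,0,0,20],[0,0,0,0,0,0,20],[0,0,0,0,0,0,20],[0,0,0,0,0,0,20]])

```text
t: 44.85
ee_pos: [702.4, 114.8, -27.2]
orientation: [2.025, 2.401, -0.002]
ft_force: [-2.8, 1.3, 6.6]
width: 35.7
grasp_force: 30.0
```

```bash
rm cmd.json
python3 - <<'E'
from h import *
o=st()
R0=yawR(9.7); C=np.array((702.6,115.8)); R=yawR(-3.1); D=np.array([499.7,394.1])+45*np.array([.9985,-.054]); print(D)
plan([((*C,120),R0,20,1),((600,250,140),yawR(3),20,0),((*D,120),R,20,2),((*D,80),R,20,1)],step=56)
E
```

```text
t 44.85 p [702.4 114.8 -27.2] R
 [[-0.169  0.986 -0.   ]
 [ 0.986  0.169 -0.001]
 [-0.001 -0.    -1.   ]] w 35.68726369845243 q [ 0.15  0.8   1.51 -0.    0.83 -0.02] F [-2.8  1.3  6.6]
[544.6325 391.67  ]
[[0.0, 0.0, 0.0, 0.001, 0.0, -0.279, 20], [0.0, 0.001, 0.0, 0.002, 0.0, -0.557, 20], [0.0, 0.001, 0.0, 0.002, 0.0, -0.557, 20], [0.0, 0.001, 0.02, 0.189, -0.099, -0.582, 20], [0.0, 0.001, 0.039, 0.376, -0.197, -0.607, 20], [0.0, 0.001, 0.059, 0.563, -0.295, -0.633, 20], [0.0, 0.001, 0.078, 0.75, -0.393, -0.658, 20], [0.0, 0.001, 0.102, 0.998, -0.444, -0.625, 20]]
[[0.0, 0.0, 0.023, 0.238, -0.088, 0.034, 20], [0.0, 0.0, 0.047, 0.475, -0.177, 0.067, 20], [0.0, 0.0, 0.047, 0.475, -0.177, 0.067, 20], [0.0, 0.0, 0.047, 0.475, -0.177, 0.067, 20], [0.0, 0.0, 0.047, 0.475, -0.177, 0.267, 20], [0.0, 0.0, 0.047, 0.475, -0.177, 0.267, 20]]
```

```bash
rm cmd.json
python3 - <<'E'
from h import *
R0=yawR(9.7); C=np.array((702.6,115.8)); R=yawR(-3.1); D=(544.6,391.7)
plan([((*C,110),R0,20,1),((590,130,130),yawR(5),20,0),((*D,120),R,20,2),((*D,80),R,20,1)],step=56)
E
```

```text
[[0.0, 0.0, 0.0, 0.001, 0.0, -0.254, 20], [0.0, 0.001, 0.0, 0.002, 0.0, -0.507, 20], [0.0, 0.001, 0.0, 0.002, 0.0, -0.507, 20], [0.0, 0.001, 0.018, 0.057, -0.181, -0.54, 20], [0.0, 0.001, 0.037, 0.112, -0.362, -0.574, 20], [0.0, 0.001, 0.055, 0.167, -0.543, -0.607, 20], [0.0, 0.001, 0.074, 0.433, -0.544, -0.597, 20], [0.0, 0.001, 0.093, 0.698, -0.545, -0.588, 20], [0.0, 0.001, 0.111, 0.964, -0.545, -0.578, 20]]
[[0.0, 0.0, 0.019, 0.262, -0.045, 0.01, 20], [0.0, 0.0, 0.038, 0.523, -0.089, 0.02, 20], [0.0, 0.0, 0.038, 0.523, -0.089, 0.02, 20], [0.0, 0.0, 0.038, 0.523, -0.089, 0.02, 20], [0.0, 0.0, 0.038, 0.523, -0.089, 0.22, 20], [0.0, 0.0, 0.038, 0.523, -0.089, 0.22, 20]]
```

Request:
servo_tool(rows=[[0,0,0,0.001,0,-0.254,20],[0,0.001,0,0.002,0,-0.507,20],[0,0.001,0,0.002,0,-0.507,20],[0,0.001,0.018,0.057,-0.181,-0.54,20],[0,0.001,0.037,0.112,-0.362,-0.574,20],[0,0.001,0.055,0.167,-0.543,-0.607,20],[0,0.001,0.074,0.433,-0.544,-0.597,20],[0,0.001,0.093,0.698,-0.545,-0.588,20],[0,0.001,0.111,0.964,-0.545,-0.578,20]])

```text
t: 45.98
ee_pos: [560.6, 287.3, 85.7]
orientation: [-2.218, -2.222, 0.005]
ft_force: [1.6, 0.7, -1.3]
width: 36.1
grasp_force: 30.0
```

Request:
servo_tool(rows=[[0,0,0.019,0.262,-0.045,0.01,20],[0,0,0.038,0.523,-0.089,0.02,20],[0,0,0.038,0.523,-0.089,0.02,20],[0,0,0.038,0.523,-0.089,0.02,20],[0,0,0.038,0.523,-0.089,0.22,20],[0,0,0.038,0.523,-0.089,0.22,20]])

```text
t: 46.72
ee_pos: [541.4, 387.5, 39.5]
orientation: [-2.28, -2.157, 0.014]
ft_force: [-0.6, -0.4, -1.4]
width: 36.0
grasp_force: 30.0
```

Run:
```python
from h import *
o=st()
im,d,P=snap('wrist'); rect(P,(P[...,2]>95)&(P[...,2]<125)&(np.hypot(P[...,0]-545,P[...,1]-392)<100),'held');
```

```text
t 46.73 p [541.4 387.5  39.5] R
 [[ 0.055  0.998 -0.008]
 [ 0.998 -0.055 -0.004]
 [-0.005 -0.008 -1.   ]] w 35.97465862562593 q [0.6  0.66 1.6  0.   0.88 0.66] F [-0.6 -0.4 -1.4]
held n 36849 c [542.9 398.4] size [137.1  58.8] long-axis deg 86.8 z [100.4 101.5 111.9]
```

Request:
servo_tool(rows=[[0,0,0,0,0,0.18,20],[0,0,0,0,0,0.295,20],[0,0,0,0,0,0.295,20],[0,0,0,0,0,0.295,52],[0,0,0,0,0,0.295,52],[0,0,0,0,0,0.295,52],[0,0,0,0,0,0,52],[0,0,0,0,0,-0.3,52],[0,0,0,-0.2,0,-0.6,52],[0,0,0,-0.6,0,-0.6,52]])

```text
t: 48.02
ee_pos: [541.4, 296.0, 165.6]
orientation: [2.277, 2.163, 0.012]
ft_force: [1.0, -0.5, -0.3]
width: 51.9
grasp_force: 0.0
```

Run:
```python
from h import *
o=st()
im,d,P=snap('top','t9.png')
m=np.zeros((480,640),bool);m[200:310,85:195]=1
m&=(P[...,2]>20)&(P[...,2]<60)
x,y=P[...,0]-499.7,P[...,1]-394.1
m&=(np.abs(x)<98)&(np.abs(y)<88); k,l,s,c=cv2.connectedComponentsWithStats(m.astype(np.uint8))
for i in range(1,k):
    if s[i,4]>50: rect(P,l==i,'in tray')
```

```text
t 48.02 p [541.4 296.  165.6] R
 [[ 0.051  0.999  0.006]
 [ 0.999 -0.051  0.004]
 [ 0.005  0.006 -1.   ]] w 51.87393058249846 q [0.48 0.43 1.67 0.   1.03 0.53] F [ 1.  -0.5 -0.3]
in tray n 222 c [539.4 327. ] size [33.5 35.7] long-axis deg 178.0 z [34.7 38.7 43.2]
in tray n 111 c [464.4 460.4] size [20.2 43. ] long-axis deg 117.6 z [33.8 39.2 43.7]
```

View pics/t9.png

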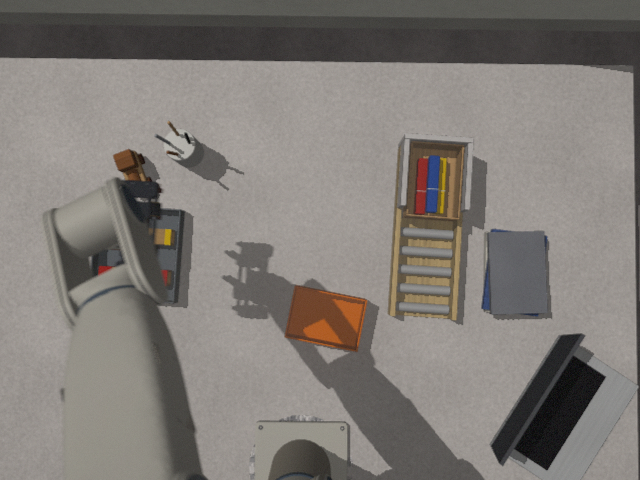

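The top view shows the three markers in the tote, which sits home in the bay at (434,188). Both tubes lie in the tray at about (135,240), and the cup and books haven't moved. The gripper is clear, so I'll settle briefly and hand in.

Request:
servo_tool(rows=[[0,0,0,-0.1,0,0,52],[0,0,0,-0.1,0,0,52],[0,0,0,-0.1,0,0,52],[0,0,0,-0.1,0,0,52]])

```text
t: 48.58
ee_pos: [537.3, 275.1, 159.8]
orientation: [-2.278, -2.161, 0.004]
ft_force: [-0.3, -0.4, -0.2]
width: 51.8
grasp_force: 0.0
```

```bash
python3 -c "
from workcell import ctrl
print(ctrl.close_job())"
```

```text
the job is handed in; nothing more can be done
None
```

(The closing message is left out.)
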